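# Restock the filter bay under the ratcheted service tray

### The arm

A 7-joint arm with a two-finger parallel gripper is mounted at the origin on the work surface. World frame = base frame: x ahead of the robot, y to its left, z up, the work surface at z = 0. Lengths are in m, angles in rad, forces in N, time in s.
With the tool pointing down it reaches from about 0.425 to 0.875 m from the base axis. Payload 4.7 kg.
Tool frame: the origin (TCP) lies midway between the tips of the shut fingers; the grasp point (between the pads) lies 19 mm behind it; z points along the fingers, y is the direction in which the jaws open and shut (so a half turn about z gives the same grasp; the last joint's range is limited). The gripper opens to 87 mm and grips with 3 to 60 N. Pads are 19 mm wide; open, the fingers measure 117 mm over their backs; the gripper's body (75 mm by 190 mm) begins 51 mm behind the grasp point.
Start: joints at [1.325, 0.321, -0.07, 1.45, 0.023, 1.371, -0.057], TCP at [0.167, -0.628, 0.223] pointing down, gripper open.
Joint ranges: [-2.86, 2.86], [-0.3, 2.09], [-1.38, 1.24], [0.06, 2.45], [-1.56, 4.7], [0.09, 2.05], [-2.69, 2.69]. Speed limits (rad/s): [2.57, 2.57, 3.14, 3.14, 3.14, 3.14, 3.14].

### API

Orientations are given as a rotation vector (axis times angle).
In Python, from bench import ctrl, optics gives the robot as it stands. The module is installed in compiled form; this text tells all that it offers.
- The arm moves only by the tool step_arm, never from a script. Its argument "deltas" is a list of rows, each a list of 7 numbers: the turn, a rotation vector about the tool's x, y, z in degrees, then the shift along the tool's x, y, z in mm, then the finger opening in mm, from 0 to 87. A call has exactly 8 rows; each row is the pose to reach, as a shift and turn from the pose commanded when the call began, along the tool's axes at that moment; what a row does not reach only later rows make up. A row lasts 1/8 s, in which the tool goes at most 62.5 mm and 10.7 degrees, less where a joint would pass 70% of its speed; a pose out of reach is approached as far as the arm can. A call with a gripper value outside its range is refused whole. The fingers move at their own pace and stop on an object; "newtons" is the grip in N (left out, the last holds). Time passes only in rows, so rows that repeat a pose let the fingers close, or fill a call up. It gives the time, the measured TCP pose, the force and the opening at its end, in the units of the state.
- ctrl.get_state(): the state, without advancing time (a new reading comes with each control period).
- optics.get_image(name): name is "scene" or "top"; returns the picture (384x512x3 uint8, red, green, blue); there is no depth.
- optics.get_calibration(name): a dict with "K" (3x3 intrinsics, pixels), "k1" (the pictures are not rectified: a ray, as slopes to the right and down, at radius r is drawn at 1 + k1 r^2 times it, then the intrinsics apply), "R" (3x3) and "t" (3): a world point X has camera coordinates R X + t. Camera axes: x right, y down, z forward; pixel columns grow to the right and rows downward; lengths in m; the calibration is good to about 2 mm. A picture is of the moment at which its call begins. get_calibration takes no time and is no camera call.
- ctrl.close_job(): hands the job in, once; it reports no verdict.
The state is a dict: "time": time; "joint_positions": joint angles; "qd": joint speeds; "joint_torque": joint torques, N m; "position": TCP position; "tool_rot": TCP orientation; "ft_force": force on the tool from outside, world axes, zero at the start; "torque": the same for the moment, N m; "grip_width": opening from 0.0 (shut) to 1.0 (fully open).
Only numpy, scipy, OpenCV 4.12 (cv2) and the standard library are available. Lean on these libraries where they do the work, as an engineer would, in place of code of your own. Each camera call takes 0.05 s, during which the arm holds its last target.

### The job

Swing the orange pawl fully out, slide the grey tray fully back off the filter bay, and stack all the white filter plates in the bay in one square pile on the black ribs, flat, centred and with their ends over the ribs. Then push the tray fully forward over the bay again and leave the pawl swung fully in against its teeth. Leave the shell, cone, clamp, jar and scraper where they are.

Things in the scene. Friction and masses are not known exactly. Their poses are not given: they have to be found in the camera images.
- plate1: white ceramic filter plate, flat, 110 mm (own x) by 120 mm (own y) by 12 mm thick, about 0.18 kg, with a finger notch 52 mm long and 27 mm deep in the middle of each 120 mm side, leaving a waist 56 mm wide to pinch across own x from above; origin at the centre of its underside, z up, alike turned half round; at most four plates, some may be absent
- plate2: another plate like plate1
- plate3: another plate like plate1
- plate4: another plate like plate1
- bay (a point): centre of the pile's place in the filter bay (open lower half of the fixed white unit), level with the tops of two black ribs (each 110 mm in x, 35 in y, 8 high; together 110 by 120 mm outside, one under each end of a plate) that carry the lowest plate. Bay inside 160 mm (x) by 155 (y), rim 54 mm above this point, tray above 57 mm. y: along the slide, z up
- tray (a joint): travel of the grey tray with clear floor (170 mm in x, 160 in y, rim 27 high), m: 0 fully forward, over the bay; 0.16 fully back at its stop, clear of the bay; it goes back along -y of point bay. Slides with about 2.5 N, stays where left. The steel fork clipped in it is part of it
- tray_grip (a point): centre of the top of the tray's upright grey grip, a tab 60 mm (x) by 16 mm (y), its top 37 mm above the tray rim; axes as point bay; pinch it across y from above
- pawl (a joint): angle of the orange ratchet pawl, rad: 0 fully in (its sprung steel nose catches the tray's black teeth: the tray clicks forward but cannot go back), 0.75 fully out, nose clear; grows anticlockwise seen from above, about the upright axis through point pawl_pivot. Stays where it is put; turning takes about 0.1 N m
- pawl_fin (a point): centre of the top of the pawl's upright orange fin, 12 mm thick (own x), 36 mm long (own y), 54 mm tall; own y points from the pivot to the fin, 56 mm from it, and the fin turns with the pawl; pinch it across own x from above; the tray's rim beside it is 52 mm below its top
- pawl_pivot (a point): point on the pawl's upright pivot axis, at the height of the fin's top
- shell: white ceramic ornament shell, 54 mm across, 34 mm high, among the plates; origin at the centre of its underside; leave it alone
- cone: blue feeding cone, 84 mm across, 100 mm high; origin at the centre of its underside; leave it alone
- clamp: red clamp on a strip of glass lid, 100 mm long, 84 mm high; origin at the centre of its underside; leave it alone
- food_jar: food jar with green cap, 64 mm across, 90 mm high; origin at the centre of its underside; leave it alone
- scraper: black and blue glass scraper, 90 by 50 mm, 44 mm high; origin at the centre of its underside; leave it alone
There are look-alikes about, which are no part of the job. What is shaped like the plate2 but turquoise is not meant. What is shaped like the plate3 but red is not meant.

How it is judged:
By the outcome, as a careful person would: the job done as asked, in the order asked, and still so for the second after the job is handed in, with the robot touching nothing.
Of plate1, plate2, plate3, plate4 only 2 to 4 are there at a start; the rules pass over those that are not, and their reading is None.
At some moment in a run one of plate1, plate2, plate3, plate4 may be knocked a few centimetres aside while the robot is not near it.
It also fails if it takes over 210 s, if anything falls off the work surface, if the arm or the gripper's body presses on something with over 40 N, if the wrist force passes 120 N, or if a joint passes its speed limit or range.

## Working session

There is one attempt and no reset: what is moved stays moved. The work goes in short steps, Python scripts to look and compute and a tool call to move; the robot and the scene stay as the last step left them, time stands still between calls to the robot, and variables do not carry over. Pictures are saved under pics/ and viewed, and the job is handed in when it is done.

Besides the shell and the picture viewer there is one more tool, called after ">>>" as name(argument=value, ...) on one line, values as JSON. step_arm: Moves the arm, as the interface text tells. Its arguments: {"type":"object","properties":{"deltas":{"type":"array"},"newtons":{"type":"number"}},"required":["deltas"]}

```bash
mkdir -p pics; ls
python3 - <<'E'
from bench import ctrl, optics
import cv2, json
s=ctrl.get_state(); print(s)
for n in ("scene","top"):
    c=optics.get_calibration(n); print(n,c)
    cv2.imwrite(f"pics/{n}0.png",cv2.cvtColor(optics.get_image(n),cv2.COLOR_RGB2BGR))
E
```

```text
pics
{'time': 0.0, 'joint_positions': array([ 1.32508974,  0.32181648, -0.07010547,  1.45166933,  0.02261294,
        1.37079446, -0.05690957]), 'qd': array([ 5.21922664e-05, -8.53047339e-05,  9.79355837e-04,  3.69817083e-04,
        4.43021011e-04,  8.96468816e-04,  1.74744444e-03]), 'joint_torque': array([ 7.66321159e-05, -4.91289783e+01, -4.04128879e-01, -3.12522411e+01,
       -6.40806416e-02,  4.39082785e-02,  2.06692084e-04]), 'position': array([ 0.16679897, -0.6276639 ,  0.22146876]), 'tool_rot': array([-3.11326207e+00, -4.06781623e-01,  5.48200628e-04]), 'ft_force': array([-0.00253082, -0.24979532,  0.20588484]), 'torque': array([-0.01917319,  0.05044868, -0.0038922 ]), 'grip_width': 1.0012489683165824}
scene {'K': array([[429.7848277 ,   0.        , 259.40659942],
       [  0.        , 429.7848277 , 194.44853991],
       [  0.        ,   0.        ,   1.        ]]), 'k1': -3.305532652598753e-05, 'R': array([[ 0.11206562,  0.99360942, -0.01347634],
       [ 0.81105848, -0.09929511, -0.57647604],
       [-0.57413016,  0.05367305, -0.81700292]]), 't': array([ 0.0286566 , -0.31102161,  1.50487424])}
top {'K': array([[364.44494572,   0.        , 253.57290118],
       [  0.        , 364.44494572, 193.39711873],
       [  0.        ,   0.        ,   1.        ]]), 'k1': 0.011189140622629466, 'R': array([[-0.01448813, -0.99983671,  0.01080053],
       [-0.98174468,  0.01217554, -0.18981342],
       [ 0.18965093, -0.0133534 , -0.98176077]]), 't': array([-0.06834522,  0.50250202,  0.965164  ])}
```

View pics/scene0.png

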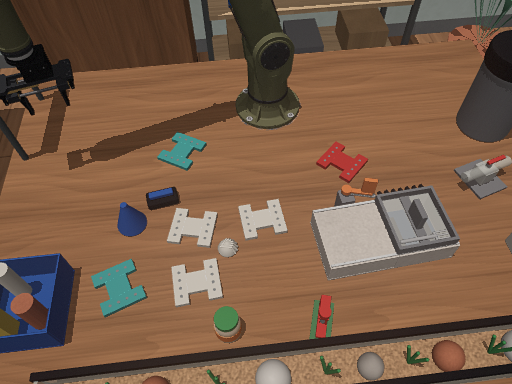

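View pics/top0.png

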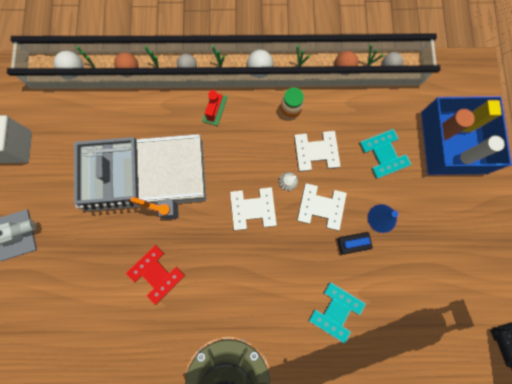

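Run:
```python
import cv2
a=cv2.imread("pics/top0.png")[120:230,60:220]; cv2.imwrite("pics/c1.png",cv2.resize(a,None,fx=5,fy=5,interpolation=cv2.INTER_CUBIC))
a=cv2.imread("pics/scene0.png")[165:285,300:470]; cv2.imwrite("pics/c2.png",cv2.resize(a,None,fx=4.7,fy=4.7,interpolation=cv2.INTER_CUBIC))
```

```text
(no output)
```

View pics/c1.png

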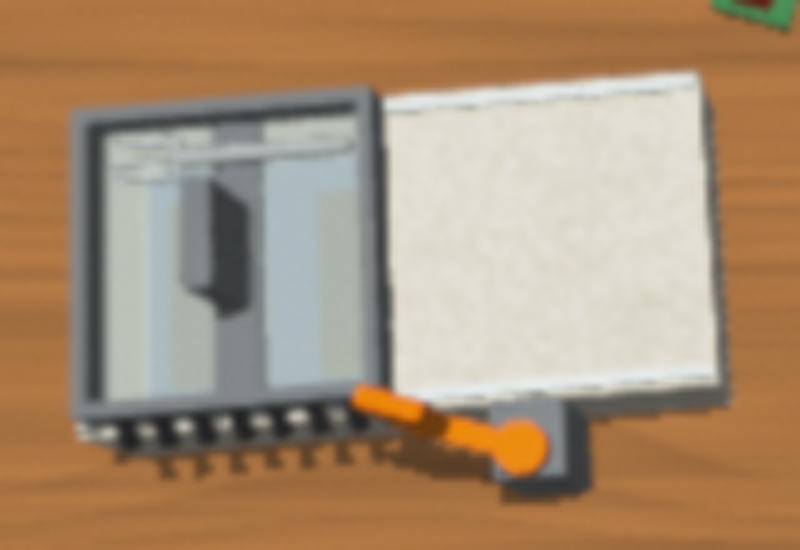

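View pics/c2.png

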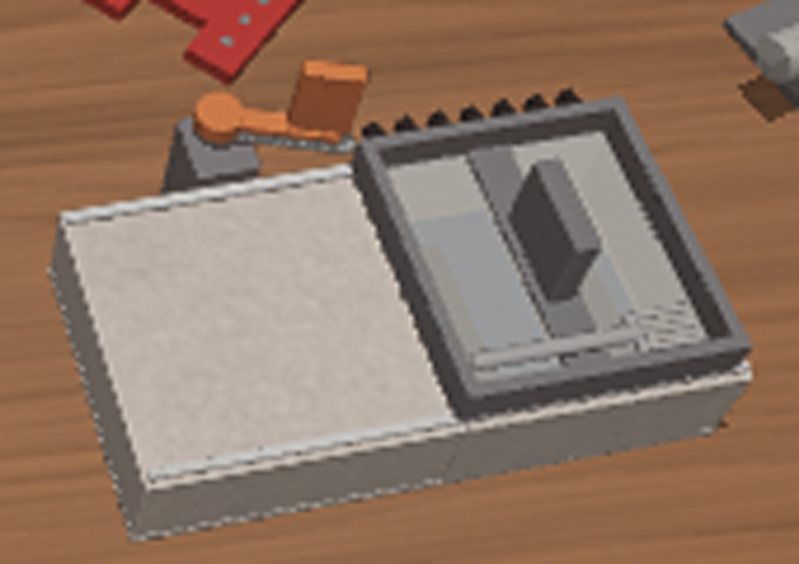

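```bash
cat > h.py <<'E'
from bench import ctrl, optics
import cv2, numpy as np
from scipy.spatial.transform import Rotation as Ro
C={n:optics.get_calibration(n) for n in("scene","top")}
def snap(n,f=None):
    im=cv2.cvtColor(optics.get_image(n),cv2.COLOR_RGB2BGR)
    if f: cv2.imwrite("pics/"+f,im)
    return im
def rays(n,px):
    c=C[n];px=np.atleast_2d(np.float64(px))
    # k1 radial, opencv model same form
    u=cv2.undistortPoints(px.reshape(-1,1,2),c["K"],np.array([c["k1"],0,0,0,0.])).reshape(-1,2)
    d=np.c_[u,np.ones(len(u))]@c["R"]; return -c["R"].T@c["t"],d
def cast(n,px,z):
    o,d=rays(n,px); return o+d*((z-o[2])/d[:,2])[:,None]
def proj(n,X):
    c=C[n]; X=np.atleast_2d(np.float64(X))
    return cv2.projectPoints(X,cv2.Rodrigues(c["R"])[0],c["t"],c["K"],np.array([c["k1"],0,0,0,0.]))[0].reshape(-1,2)
def tri(ps,pt):
    o1,d1=rays("scene",ps);o2,d2=rays("top",pt);d1=d1[0]/np.linalg.norm(d1);d2=d2[0]/np.linalg.norm(d2)
    s=np.linalg.lstsq(np.c_[d1,-d2],o2-o1,rcond=None)[0]
    a=o1+s[0]*d1;b=o2+s[1]*d2; return (a+b)/2,np.linalg.norm(a-b)
def plates(im,n,z=.012,thr=150,box=None):
    hsv=cv2.cvtColor(im,cv2.COLOR_BGR2HSV)
    m=((hsv[...,1]<45)&(hsv[...,2]>thr)).astype(np.uint8)
    out=[]
    big=cv2.resize(m*255,None,fx=4,fy=4,interpolation=cv2.INTER_LINEAR)
    cs,_=cv2.findContours((big>127).astype(np.uint8),cv2.RETR_EXTERNAL,cv2.CHAIN_APPROX_NONE)
    for c in cs:
        if not 5000<cv2.contourArea(c)<50000: continue
        px=(c.reshape(-1,2)+.5)/4-.5
        w=cast(n,px,z)[:,:2]
        q=np.float32(w*1000)
        M=cv2.moments(q.reshape(-1,1,2)); A=abs(M["m00"])
        cx,cy=M["m10"]/M["m00"],M["m01"]/M["m00"]
        S=np.array([[M["mu20"],M["mu11"]],[M["mu11"],M["mu02"]]])/M["m00"]
        ev,V=np.linalg.eigh(S); a=np.degrees(np.arctan2(V[1,1],V[0,1]))
        L=(q-[cx,cy])@V
        # own-y extents
        out.append(dict(px=px.mean(0).round(0),c=(round(cx,1),round(cy,1)),yaw_y=round(a,1),A=round(A),ext=np.ptp(L,axis=0).round(1),mid=((L.max(0)+L.min(0))/2).round(1)))
    return out
def st():
    s=ctrl.get_state(); R=Ro.from_rotvec(s["tool_rot"]); return s,R
E
python3 - <<'E'
from h import *
print({n:(-c["R"].T@c["t"]).round(3) for n,c in C.items()})
for n in("top","scene"):
  im=cv2.imread(f"pics/{n}0.png")
  for t in(120,150,180,200):
    print(n,t)
    for p in plates(im,n,thr=t): print(p)
E
```

```text
{'scene': array([ 1.113, -0.14 ,  1.051]), 'top': array([ 0.309, -0.062,  1.044])}
top 120
{'px': array([ 16., 248.]), 'c': (362.7, 582.1), 'yaw_y': np.float64(110.6), 'A': 3256, 'ext': array([47.2, 98.4]), 'mid': array([-2.7,  2.7])}
{'px': array([ 13., 226.]), 'c': (426.5, 597.5), 'yaw_y': np.float64(124.6), 'A': 5205, 'ext': array([ 81.1, 104.9]), 'mid': array([-1.4,  3.4])}
{'px': array([253., 209.]), 'c': (465.1, -72.5), 'yaw_y': np.float64(95.4), 'A': 10233, 'ext': array([112.2, 121.3]), 'mid': array([-0.1,  0.1])}
{'px': array([322., 207.]), 'c': (468.2, -270.0), 'yaw_y': np.float64(75.8), 'A': 10546, 'ext': array([112.9, 122.8]), 'mid': array([-0. ,  0.1])}
{'px': array([317., 151.]), 'c': (635.1, -263.4), 'yaw_y': np.float64(94.7), 'A': 10579, 'ext': array([113.2, 123.8]), 'mid': array([ 0.1, -0.2])}
{'px': array([67., 60.]), 'c': (934.3, 491.7), 'yaw_y': np.float64(81.0), 'A': 4023, 'ext': array([63.8, 86.5]), 'mid': array([-0.8, -3.1])}
{'px': array([260.,  59.]), 'c': (934.1, -101.0), 'yaw_y': np.float64(87.4), 'A': 3751, 'ext': array([61.7, 79.8]), 'mid': array([-3.3,  0
[... 3872 characters left out ...]
0), 'yaw_y': np.float64(96.0), 'A': 10212, 'ext': array([112.6, 122. ]), 'mid': array([ 0.2, -0.1])}
{'px': array([416., 219.]), 'c': (518.8, 355.8), 'yaw_y': np.float64(72.4), 'A': 13497, 'ext': array([182.9, 183.5]), 'mid': array([6. , 0.4])}
scene 180
{'px': array([196., 282.]), 'c': (635.4, -266.3), 'yaw_y': np.float64(95.5), 'A': 9877, 'ext': array([110.4, 120.2]), 'mid': array([ 0., -0.])}
{'px': array([192., 226.]), 'c': (467.5, -272.9), 'yaw_y': np.float64(75.8), 'A': 10026, 'ext': array([111.8, 121.2]), 'mid': array([-0.1, -0. ])}
{'px': array([262., 218.]), 'c': (464.3, -73.9), 'yaw_y': np.float64(95.6), 'A': 9852, 'ext': array([110.9, 120.7]), 'mid': array([ 0.2, -0.1])}
scene 200
```

Run:
```python
import cv2,numpy as np
T=cv2.imread("pics/top0.png");S=cv2.imread("pics/scene0.png")
def z(a,x,y,w,h,f): return cv2.resize(a[y:y+h,x:x+w],None,fx=f,fy=f,interpolation=cv2.INTER_CUBIC)
cv2.imwrite("pics/z.png",np.vstack([np.hstack([z(T,85,145,40,30,10),z(S,400,190,40,30,10)]),np.hstack([z(T,130,190,40,30,10),z(S,337,172,40,30,10)])]))
```

```text
(no output)
```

View pics/z.png

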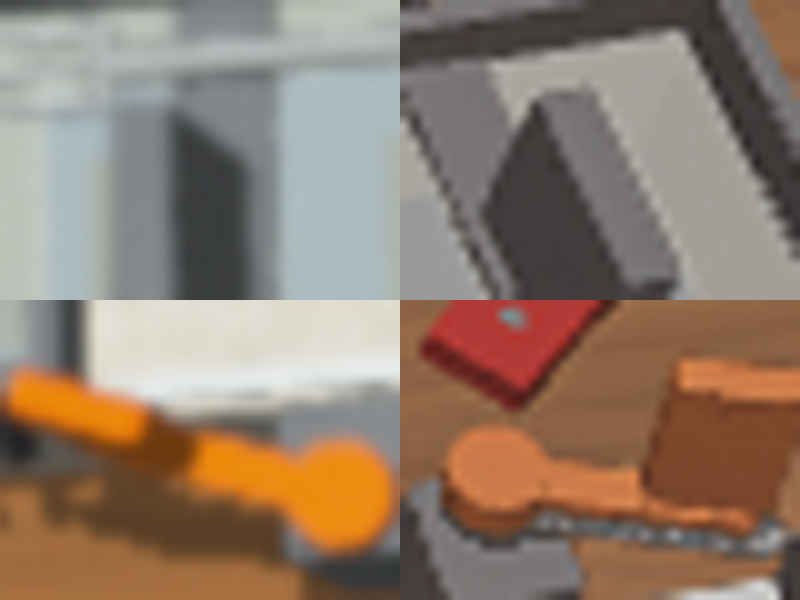

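Run:
```python
from h import *
def T(s,t):
    X,e=tri(s,t); print((X*1000).round(1),round(e*1000,1)); return X
g=T((421,208.5),(99.1,166.8)); f=T((371,180.1),(137.5,200.4)); p=T((346.2,188.3),(163.5,209))
d=f[:2]-p[:2]; print(np.linalg.norm(d)*1000,np.degrees(np.arctan2(*d[::-1])))
# tray rim outer corners
a=T((300+365/4.7,165+145/4.7),(60+375/5,120+385/5))   # near deck, robot side
b=T((300+620/4.7,165+100/4.7),(60+75/5,120+415/5))
c=T((300+750/4.7,165+350/4.7),(60+72/5,120+110/5))
e=T((300+465/4.7,165+400/4.7),(60+378/5,120+90/5))
for i,j in((a,b),(b,c),(c,e),(e,a)):
  v=(j-i)[:2]; print(np.linalg.norm(v)*1000,np.degrees(np.arctan2(*v[::-1])))
print((a+b+c+e)/4)
```

```text
[560.3 322.8 130.9] 1.4
[468.3 214.8 147.6] 0.1
[453.  160.4  99.6] 1.5
56.5493470805425 74.38811926615716
[486.5 237.9  97.1] 1.2
[472.7 393.5  96.2] 1.5
[640.2 407.7  94.4] 0.5
[650.8 246.3  93.3] 3.4
156.1498456557687 95.06291402788925
168.0987941535112 4.862715148263073
161.79954724140305 -86.21582980777161
164.60366336325083 -177.09458573526842
[0.56253781 0.32135269 0.09523913]
```

```bash
cat >> h.py <<'E'
def go(*tg):
    """tg: (x,y,z mm, jaw deg) -> rows relative to present measured pose"""
    s,R=st(); p=s["position"]*1000; M=R.as_matrix()
    j0=np.degrees(np.arctan2(M[1,1],M[0,1])); print("now",p.round(1),"jaw",round(j0,1),"tilt",np.degrees(np.arccos(-M[2,2])).round(2),"q7",s["joint_positions"][6].round(2),"t",s["time"],"w",round(s["grip_width"]*87,1))
    for x,y,z,j in tg:
        k=round((j0-j)/180); j=np.radians(j+180*k)
        Y=np.array([np.cos(j),np.sin(j),0]);Z=np.array([0,0,-1.]);X=np.cross(Y,Z)
        D=M.T@np.c_[X,Y,Z]
        print(Ro.from_matrix(D).as_rotvec(degrees=True).round(2).tolist(),(M.T@(np.array([x,y,z])-p)).round(1).tolist())
E
python3 -c "
from h import *
go((520,-330,300,-15.6),(468.3,214.8,220,-15.6))"
```

```text
now [ 166.8 -627.7  221.6] jaw -75.1 tilt 0.1 q7 -0.06 t 0.1 w 87.1
[-0.09, -0.05, -59.51] [417.8, -197.1, -78.1]
[-0.09, -0.05, -59.51] [507.8, -736.8, 2.8]
```

>>> step_arm(deltas=[[0,0,-7.5,52,-25,-10,87],[0,0,-15,105,-49,-20,87],[0,0,-22.5,157,-74,-30,87],[0,0,-30,209,-99,-39,87],[0,0,-37.5,261,-123,-49,87],[0,0,-45,313,-148,-59,87],[0,0,-52,365,-172,-68,60],[0,0,-59.5,418,-197,-78,50]])

```text
time: 1.1
position: [0.5212, -0.3292, 0.3004]
tool_rot: [-2.499, -1.904, 0.001]
ft_force: [0.5, -0.8, -0.6]
grip_width: 0.855
```

```bash
python3 -c "
from h import *
go((500,-50,260,-15.6),(468.3,214.8,220,-15.6))"
```

```text
now [ 521.2 -329.2  300.4] jaw -15.4 tilt 0.04 q7 0.17 t 1.1 w 74.4
[-0.04, 0.01, 0.2] [263.6, -94.6, 40.4]
[-0.04, 0.01, 0.2] [510.4, -195.4, 80.5]
```

>>> step_arm(deltas=[[0,0,0,57,-22,9,40],[0,0,0,115,-44,18,40],[0,0,0,172,-66,27,40],[0,0,0,230,-88,36,40],[0,0,0,287,-110,45,40],[0,0,0,345,-132,54,40],[0,0,0,402,-154,63,40],[0,0,0.2,460,-176,72,40]])

```text
time: 2.1
position: [0.474, 0.1613, 0.2282]
tool_rot: [2.506, 1.893, -0.0]
ft_force: [0.9, 0.1, -0.8]
grip_width: 0.459
```

```bash
python3 -c "
from h import *
go((468.3,214.8,180,-15.6),(468.3,214.8,114,-15.6))"
```

```text
now [474.  161.3 228.2] jaw -15.9 tilt 0.06 q7 -0.68 t 2.1 w 40.0
[0.05, 0.05, -0.26] [49.9, -20.1, 48.1]
[0.05, 0.05, -0.26] [50.0, -20.2, 114.1]
```

>>> step_arm(deltas=[[0,0,0,25,-10,15,40],[0,0,-0.3,50,-20,35,40],[0,0,-0.3,50,-20,55,40],[0,0,-0.3,50,-20,80,40],[0,0,-0.3,50,-20,100,40],[0,0,-0.3,50,-20,113,40],[0,0,-0.3,50,-20,114,40],[0,0,-0.3,50,-20,114,40]])

```text
time: 3.1
position: [0.4695, 0.2136, 0.1151]
tool_rot: [2.501, 1.901, 0.001]
ft_force: [-0.2, 0.5, -0.5]
grip_width: 0.458
```

```bash
python3 -c "
from h import *
go((468.3,214.8,114,-15.6))
snap('scene','s1.png');snap('top','t1.png')
S=cv2.imread('pics/s1.png')[140:220,320:430];T=cv2.imread('pics/t1.png')[160:240,100:210]
cv2.imwrite('pics/v1.png',cv2.resize(np.vstack([S,T]),None,fx=3.7,fy=3.7,interpolation=2))"
```

```text
now [469.5 213.6 115.1] jaw -15.5 tilt 0.06 q7 -0.9 t 3.1 w 39.9
[0.05, -0.03, 0.08] [0.9, -1.5, 1.1]
```

View pics/v1.png

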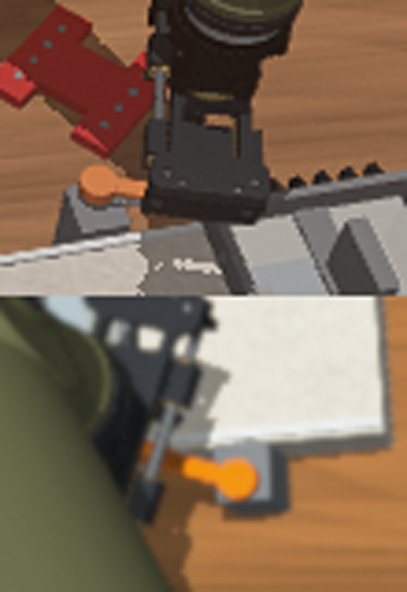

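The fin (scene ≈(365,180)) is hidden between the fingers, with the pawl arm entering the jaw correctly. Now I close.

>>> step_arm(deltas=[[0,0,0,1,-1,0,30],[0,0,0,1,-1,0,20],[0,0,0,1,-1,0,8],[0,0,0,1,-1,0,5],[0,0,0,1,-1,0,5],[0,0,0,1,-1,0,5],[0,0,0,1,-1,0,5],[0,0,0,1,-1,0,5]], newtons=20)

```text
time: 4.2
position: [0.4681, 0.2146, 0.1145]
tool_rot: [-2.501, -1.901, 0.001]
ft_force: [-2.4, 0.2, 2.7]
grip_width: 0.137
```

```bash
python3 -c "
from h import *
print(st()[0]['ft_force'])
P=np.array([453,160.4]);s=st()[0];v=s['position'][:2]*1000-P;print(np.linalg.norm(v),np.degrees(np.arctan2(v[1],v[0])))
a=np.radians(74.4);
for d in range(0,50,5):
  b=a+np.radians(d); go((453+56*np.cos(b),160.4+56*np.sin(b),s['position'][2]*1000,-15.6+d))"|grep -v now
```

```text
[-2.35220375  0.24584588  2.70068142]
56.26698997791189 74.4635729330334
[-0.03, 0.02, 0.09] [-0.3, 0.1, 0.0]
[-0.03, 0.02, -4.91] [-0.5, -4.8, 0.0]
[-0.03, 0.02, -9.91] [-1.1, -9.7, 0.0]
[-0.03, 0.01, -14.91] [-2.2, -14.4, 0.0]
[-0.03, 0.01, -19.91] [-3.6, -19.1, 0.0]
[-0.03, 0.01, -24.91] [-5.5, -23.6, 0.0]
[-0.03, 0.01, -29.91] [-7.7, -28.0, 0.0]
[-0.03, 0.01, -34.91] [-10.3, -32.1, 0.0]
[-0.03, 0.01, -39.91] [-13.3, -36.0, 0.0]
[-0.03, 0.01, -44.91] [-16.6, -39.6, 0.0]
```

Gripped (12 mm). Now swing in two calls.

>>> step_arm(deltas=[[0,0,-2.5,-0.3,-2.4,0,5],[0,0,-5,-0.5,-4.8,0,5],[0,0,-7.5,-0.8,-7.3,0,5],[0,0,-10,-1.1,-9.7,0,5],[0,0,-12.5,-1.6,-12.1,0,5],[0,0,-15,-2.2,-14.4,0,5],[0,0,-17.5,-2.9,-16.8,0,5],[0,0,-20,-3.6,-19.1,0,5]])

```text
time: 5.2
position: [0.4491, 0.2165, 0.1146]
tool_rot: [-2.131, -2.308, -0.001]
ft_force: [-0.5, 0.1, 0.8]
grip_width: 0.134
```

```bash
python3 -c "
from h import *
print(st()[0]['ft_force'])
a=np.radians(74.4);s=st()[0]
for d in (25,30,35,40,43,44):
  b=a+np.radians(d); go((453+56*np.cos(b),160.4+56*np.sin(b),s['position'][2]*1000,-15.6+d))"
```

```text
[-0.46297312  0.13233833  0.75999762]
now [449.1 216.5 114.6] jaw 4.6 tilt 0.05 q7 -0.55 t 5.2 w 11.7
[0.03, -0.03, -4.84] [-0.5, -5.3, -0.0]
now [449.1 216.5 114.6] jaw 4.6 tilt 0.05 q7 -0.55 t 5.2 w 11.7
[0.03, -0.03, -9.84] [-1.1, -10.1, -0.0]
now [449.1 216.5 114.6] jaw 4.6 tilt 0.05 q7 -0.55 t 5.2 w 11.7
[0.04, -0.03, -14.84] [-2.1, -14.9, -0.0]
now [449.1 216.5 114.6] jaw 4.6 tilt 0.05 q7 -0.55 t 5.2 w 11.7
[0.04, -0.03, -19.84] [-3.6, -19.6, -0.0]
now [449.1 216.5 114.6] jaw 4.6 tilt 0.05 q7 -0.55 t 5.2 w 11.7
[0.04, -0.03, -22.84] [-4.7, -22.3, -0.0]
now [449.1 216.5 114.6] jaw 4.6 tilt 0.05 q7 -0.55 t 5.2 w 11.7
[0.04, -0.03, -23.84] [-5.0, -23.2, -0.0]
```

>>> step_arm(deltas=[[0,0,-4,-0.4,-4,0,5],[0,0,-8,-0.9,-8,0,5],[0,0,-12,-1.6,-12,0,5],[0,0,-16,-2.4,-16,0,5],[0,0,-20,-3.6,-19.8,0,5],[0,0,-23,-4.8,-22.5,0,5],[0,0,-24.5,-5.3,-23.8,0,5],[0,0,-24.5,-5.3,-23.8,0,5]])

```text
time: 6.2
position: [0.4278, 0.2104, 0.1147]
tool_rot: [1.595, 2.704, 0.009]
ft_force: [5.8, 4.5, -6.9]
grip_width: 0.139
```

```bash
python3 -c "
from h import *
s=st()[0];print(s['ft_force'],s['torque']);go((0,0,0,0))
v=s['position'][:2]*1000-np.array([453,160.4]);print(np.linalg.norm(v),np.degrees(np.arctan2(v[1],v[0]))-74.4)"
```

```text
[ 5.79247231  4.54007028 -6.85235618] [ 0.90158973 -1.29226649 -0.36127581]
now [427.8 210.4 114.7] jaw 28.9 tilt 0.37 q7 -0.09 t 6.2 w 12.1
[0.34, -0.14, 28.94] [22.8, -476.9, 111.7]
55.961703297204835 42.33476803199255
```

>>> step_arm(deltas=[[0,0,1,0,0.5,0,20],[0,0,1,0,0.5,0,40],[0,0,1,0,0.5,0,40],[0,0,1,0,0.5,-20,40],[0,0,1,0,0.5,-40,40],[0,0,1,0,0.5,-60,40],[0,0,1,0,0.5,-85,40],[0,0,1,0,0.5,-110,40]])

```text
time: 7.2
position: [0.4258, 0.2091, 0.2252]
tool_rot: [1.618, 2.693, -0.001]
ft_force: [1.2, -0.5, 1.4]
grip_width: 0.459
```

```bash
python3 -c "
from h import *
snap('scene','s2.png');snap('top','t2.png')
S=cv2.imread('pics/s2.png')[140:290,300:470];T=cv2.imread('pics/t2.png')[110:260,60:230]
cv2.imwrite('pics/v2.png',cv2.resize(np.hstack([S,T]),None,fx=2.3,fy=2.3,interpolation=2))
go((560.3,322.8,240,94.4),(560.3,322.8,116,94.4))"
```

```text
now [427.5 210.  226.9] jaw 28.0 tilt 0.26 q7 0.03 t 7.3 w 40.1
[0.15, 0.23, -66.41] [37.3, 170.3, -12.5]
[0.15, 0.23, -66.41] [37.5, 169.7, 111.5]
```

View pics/v2.png

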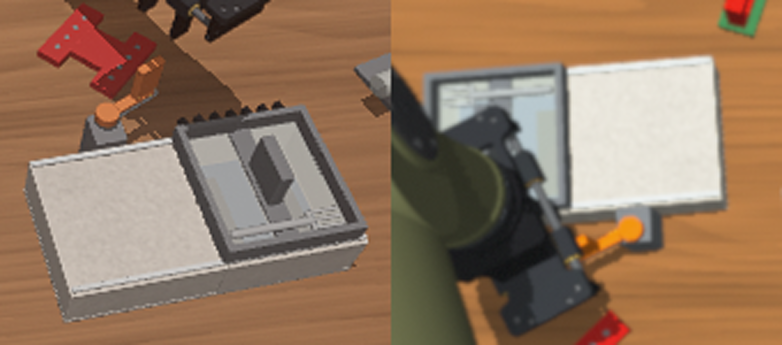

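>>> step_arm(deltas=[[0,0,-8.5,5,21,-12,50],[0,0,-17,10,43,-12,50],[0,0,-25,14,64,-12,50],[0,0,-34,19,85,-12,50],[0,0,-42,24,107,-12,50],[0,0,-50,28,128,-12,50],[0,0,-58,33,149,-12,50],[0,0,-66.4,37,170,-12,50]])

```text
time: 8.3
position: [0.559, 0.3221, 0.235]
tool_rot: [0.128, -3.137, 0.001]
ft_force: [-0.5, 0.3, 0.9]
grip_width: 0.573
```

```bash
python3 -c "
from h import *
go((560.3,322.8,105,94.3))"
```

```text
now [559.  322.1 235. ] jaw 94.7 tilt 0.1 q7 0.77 t 8.3 w 49.8
[-0.03, -0.1, 0.38] [-1.6, 0.7, 130.0]
```

>>> step_arm(deltas=[[0,0,0.4,-1.5,0.7,30,50],[0,0,0.4,-1.5,0.7,60,50],[0,0,0.4,-1.5,0.7,90,50],[0,0,0.4,-1.5,0.7,115,50],[0,0,0.4,-1.5,0.7,130,50],[0,0,0.4,-1.5,0.7,130,50],[0,0,0.4,-1.5,0.7,130,30],[0,0,0.4,-1.5,0.7,130,20]])

```text
time: 9.3
position: [0.5608, 0.3231, 0.1077]
tool_rot: [-0.109, 3.138, 0.001]
ft_force: [1.0, 0.5, -0.3]
grip_width: 0.43
```

>>> step_arm(deltas=[[0,0,0,0,0,0,12],[0,0,0,0,0,0,8],[0,0,0,0,0,0,8],[0,0,0,0,0,0,8],[0,0,0,0,0,0,8],[0,0,0,0,0,0,8],[0,0,0,0,0,0,8],[0,0,0,0,0,0,8]], newtons=30)

```text
time: 10.3
position: [0.5605, 0.3223, 0.1068]
tool_rot: [-0.109, 3.139, -0.001]
ft_force: [-0.3, -2.8, 5.4]
grip_width: 0.181
```

```bash
python3 -c "
from h import *
s=st()[0];print(s['ft_force'])
a=np.radians(94.3);u=np.array([np.cos(a),np.sin(a)]);p=s['position']*1000
for d in (80,160,165): go((*(p[:2]-u*d),p[2],94.3))"
```

```text
[-0.32718454 -2.82102139  5.39018643]
now [560.5 322.3 106.8] jaw 94.0 tilt 0.03 q7 0.7 t 10.3 w 15.8
[-0.03, 0.02, -0.32] [-0.5, -80.0, 0.0]
now [560.5 322.3 106.8] jaw 94.0 tilt 0.03 q7 0.7 t 10.3 w 15.8
[-0.03, 0.02, -0.32] [-0.9, -160.0, 0.1]
now [560.5 322.3 106.8] jaw 94.0 tilt 0.03 q7 0.7 t 10.3 w 15.8
[-0.03, 0.02, -0.32] [-0.9, -165.0, 0.1]
```

Tab gripped at 15.8 mm. Pull back along tool −y.

>>> step_arm(deltas=[[0,0,0,0,-10,0,8],[0,0,0,0,-20,0,8],[0,0,0,0,-30,0,8],[0,0,0,0,-40,0,8],[0,0,0,0,-50,0,8],[0,0,0,0,-60,0,8],[0,0,0,0,-70,0,8],[0,0,0,0,-80,0,8]])

```text
time: 11.3
position: [0.5665, 0.2422, 0.1068]
tool_rot: [-0.109, 3.138, 0.001]
ft_force: [3.6, 3.3, 3.5]
grip_width: 0.177
```

>>> step_arm(deltas=[[0,0,0,0,-10,0,8],[0,0,0,0,-20,0,8],[0,0,0,0,-30,0,8],[0,0,0,0,-40,0,8],[0,0,0,0,-50,0,8],[0,0,0,0,-60,0,8],[0,0,0,0,-70,0,8],[0,0,0,0,-78,0,8]])

```text
time: 12.3
position: [0.5723, 0.1654, 0.1068]
tool_rot: [-0.108, 3.138, 0.004]
ft_force: [6.4, 16.6, -3.6]
grip_width: 0.186
```

>>> step_arm(deltas=[[0,0,0,0,-2,0,8],[0,0,0,0,-4,0,8],[0,0,0,0,-5,0,8],[0,0,0,0,-5.5,0,8],[0,0,0,0,-5.5,0,8],[0,0,0,0,-5.5,0,8],[0,0,0,0,-5.5,0,8],[0,0,0,0,-5.5,0,8]])

```text
time: 13.3
position: [0.5723, 0.1655, 0.1068]
tool_rot: [-0.115, 3.135, 0.016]
ft_force: [9.3, 15.1, -5.1]
grip_width: 0.181
```

```bash
python3 -c "
from h import *
s=st()[0];print(s['ft_force']);d=s['position'][:2]*1000-[560.5,322.3];print(d,np.hypot(*d),np.degrees(np.arctan2(d[1],d[0])))
snap('scene','s3.png');snap('top','t3.png')
S=cv2.imread('pics/s3.png')[140:290,300:470];T=cv2.imread('pics/t3.png')[110:260,60:230]
cv2.imwrite('pics/v3.png',cv2.resize(np.hstack([S,T]),None,fx=2.3,fy=2.3,interpolation=2))"
```

```text
[ 9.322075   15.05315166 -5.13191487]
[  11.78287892 -156.8444789 ] 157.2864482295045 -85.70374755170435
```

View pics/v3.png

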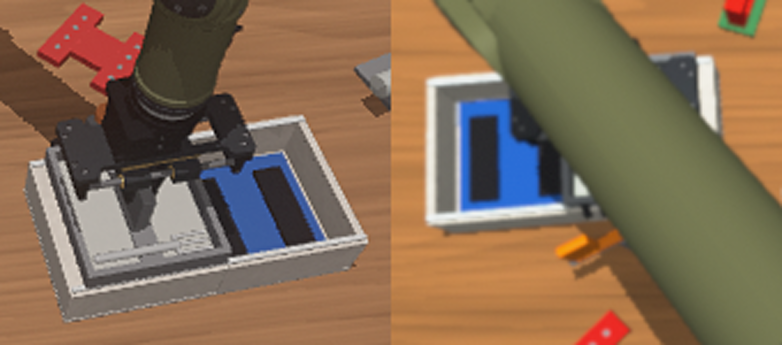

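>>> step_arm(deltas=[[0,0,0,0,-1,0,8],[0,0,0,0,-2,0,8],[0,0,0,0,-3,0,8],[0,0,0,0,-4,0,8],[0,0,0,0,-4,0,8],[0,0,0,0,-4,0,8],[0,0,0,0,-4,0,8],[0,0,0,0,-4,0,8]])

```text
time: 14.4
position: [0.5723, 0.1655, 0.1068]
tool_rot: [-0.118, 3.134, 0.025]
ft_force: [11.2, 22.7, -10.1]
grip_width: 0.183
```

```bash
python3 -c "
from h import *
s=st()[0];print(s['ft_force'],s['torque']);go((0,0,0,94.3))"
```

```text
[ 11.23385659  22.72927118 -10.05651851] [ 4.36600254 -2.32587537 -0.18031613]
now [572.3 165.5 106.8] jaw 94.3 tilt 0.97 q7 0.97 t 14.4 w 15.9
[0.91, 0.35, 0.02] [583.8, -123.5, 101.3]
```

>>> step_arm(deltas=[[0,0,0,0,3,0,8],[0,0,0,0,6,0,8],[0,0,0,0,6,0,30],[0,0,0,0,6,0,50],[0,0,0,0,6,0,50],[0,0,0,0,6,-40,50],[0,0,0,0,6,-90,60],[0,0,0,0,6,-140,70]])

```text
time: 15.4
position: [0.5707, 0.1601, 0.2472]
tool_rot: [0.108, -3.137, 0.003]
ft_force: [-0.2, 0.6, -0.5]
grip_width: 0.717
```

```bash
python3 -c "
from h import *
go((500,-230,200,-14))"
```

```text
now [570.7 160.1 247.2] jaw 93.9 tilt 0.17 q7 1.04 t 15.4 w 62.4
[0.01, -0.18, -72.07] [97.1, -384.2, 48.1]
```

>>> step_arm(deltas=[[0,0,10,10,-40,0,72],[0,0,20,20,-80,0,72],[0,0,30,30,-120,0,72],[0,0,40,40,-160,0,72],[0,0,50,50,-200,0,72],[0,0,60,60,-240,0,72],[0,0,70,70,-270,0,72],[0,0,80,85,-280,0,72]])

```text
time: 16.4
position: [0.5044, -0.127, 0.2457]
tool_rot: [-1.946, -2.463, 0.002]
ft_force: [0.1, 0.2, 0.1]
grip_width: 0.828
```

```bash
python3 -c "
from h import *
go((465,-73,120,5.5))
snap('scene','s4.png');snap('top','t4.png')"
```

```text
now [ 504.4 -127.   245.7] jaw 13.4 tilt 0.15 q7 0.37 t 16.4 w 72.0
[-0.15, -0.05, 7.89] [61.5, -25.5, 125.9]
```

View pics/s4.png

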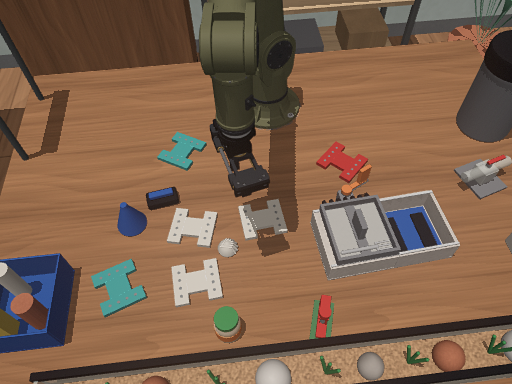

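View pics/t4.png

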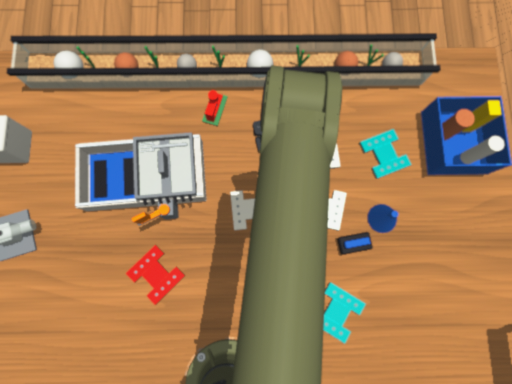

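Run:
```python
from h import *
for n,f,(x,y,w,h) in(("top","t4.png",(70,130,140,90)),("scene","s4.png",(380,190,80,70))):
    im=cv2.imread("pics/"+f); c=im[y:y+h,x:x+w]
    big=cv2.resize(c,None,fx=5,fy=5,interpolation=cv2.INTER_CUBIC)
    cv2.imwrite("pics/r_%s.png"%n,big)
    hs=cv2.cvtColor(big,cv2.COLOR_BGR2HSV); m=((hs[...,2]<75)).astype(np.uint8)
    for k in cv2.findContours(m,cv2.RETR_EXTERNAL,cv2.CHAIN_APPROX_NONE)[0]:
        if cv2.contourArea(k)<1200: continue
        px=(k.reshape(-1,2)+.5)/5-.5+[x,y]
        q=np.float32(cast(n,px,.011)[:,:2]*1000)
        print(n,px.mean(0).round(),cv2.minAreaRect(q))
im=[cv2.imread("pics/r_top.png"),cv2.imread("pics/r_scene.png")]
cv2.imwrite("pics/r1.png",im[0])
```

```text
top [172. 210.] ((467.774169921875, 154.28164672851562), (38.869930267333984, 70.42967224121094), 63.6963996887207)
top [100. 179.] ((558.5200805664062, 367.452880859375), (105.49699401855469, 31.13629722595215), 4.534328460693359)
top [128. 176.] ((564.5283813476562, 286.0995788574219), (105.42416381835938, 24.196395874023438), 4.015423774719238)
scene [394. 241.] ((575.7429809570312, 283.6524658203125), (65.98944091796875, 133.9238739013672), 63.57170486450195)
scene [423. 229.] ((553.9216918945312, 365.9801940917969), (107.79058837890625, 38.29789733886719), 4.563045501708984)
scene [387. 228.] ((538.0466918945312, 267.1313781738281), (124.92494201660156, 9.26350212097168), 4.448106288909912)
```

View pics/r1.png

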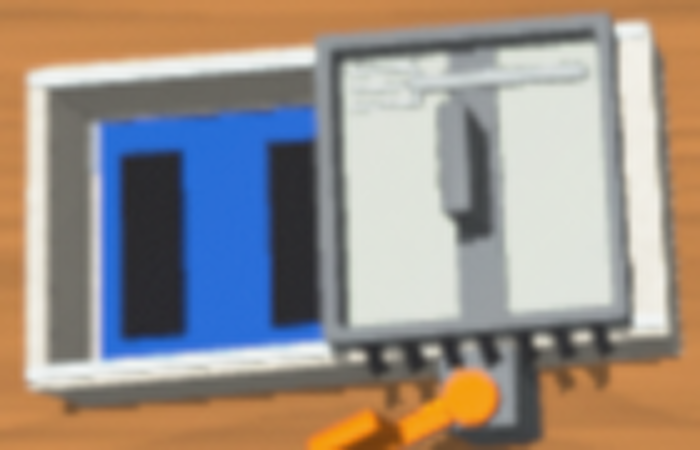

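View pics/r_scene.png

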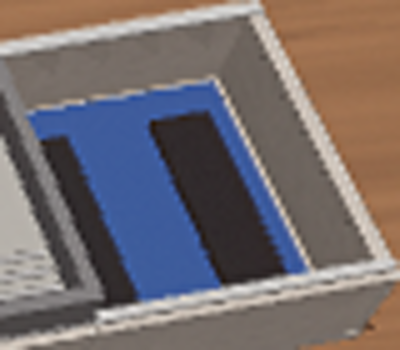

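Run:
```python
from h import *
print(cast("top",[[70+226.5/5-.5,130+238.5/5-.5]],.011)*1000)
# corners of rib1 in top / scene top faces
r1=[[122,156],[181,152],[186,334],[124,338]]
q=cast("top",[[70+a/5-.5,130+b/5-.5] for a,b in r1],.011)*1000;print(q.round(1),q.mean(0))
# scene: rib1 visible top corners ; rib2 inner edge top
e=cast("scene",[[380+a/5-.5,190+b/5-.5] for a,b in [[208,113],[150,122],[68,137]]],.011)*1000;print(e.round(1))
a=np.radians(4.4);x=np.array([np.cos(a),np.sin(a)]);y=np.array([-x[1],x[0]])
print("from tray grip?",np.array([560.3,322.8]))
b=np.array([561.5,324.5])
for n in("top","scene"):
  pts=[(*(b+x*i+y*j),.011*1000) for i,j in((-55,60),(-55,25),(55,60),(55,25),(-55,-25),(55,-25))]
  print(n,proj(n,np.array(pts)/1000).round(1).tolist())
  o=(70,130) if n=="top" else (380,190)
  im=cv2.imread("pics/r_%s.png"%n)
  for u in proj(n,np.array(pts)/1000): cv2.circle(im,tuple(int(v) for v in (u-o+.5)*5),3,(0,255,255),-1)
  cv2.imwrite("pics/rr_%s.png"%n,im)
```

```text
[[561.50346834 325.32986617  11.        ]]
[[611.7 388.6  11. ]
 [613.7 354.6  11. ]
 [505.5 345.1  11. ]
 [503.6 380.2  11. ]] [558.64208289 367.1449411   11.        ]
[[500.1 380.3  11. ]
 [502.  345.7  11. ]
 [506.2 296.5  11. ]]
from tray grip? [560.3 322.8]
top [[94.3, 197.6], [106.7, 196.6], [93.9, 160.7], [106.1, 159.7], [124.3, 195.0], [123.3, 158.2]]
scene [[421.3, 212.7], [409.6, 214.7], [437.6, 246.2], [425.4, 248.4], [392.9, 217.6], [407.8, 251.6]]
```

View pics/rr_top.png

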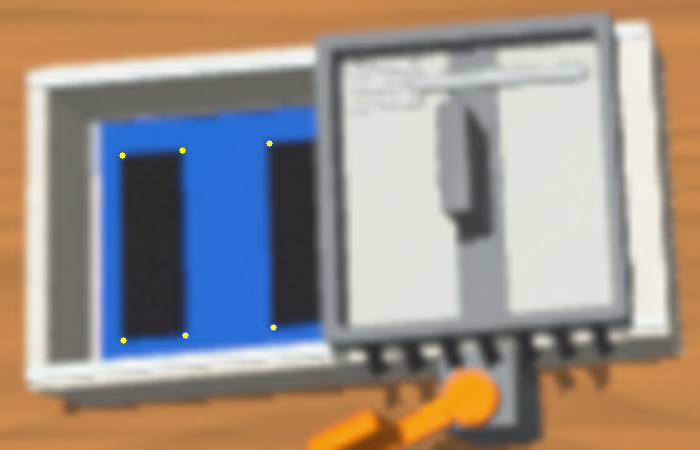

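View pics/rr_scene.png

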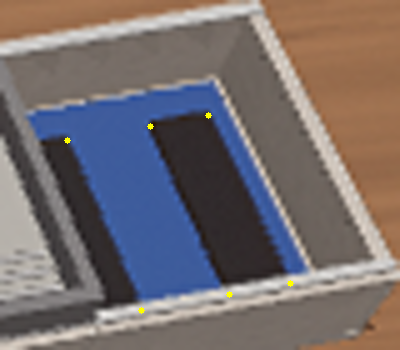

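>>> step_arm(deltas=[[0,0,2,15,-6,20,72],[0,0,4,30,-12,50,72],[0,0,6,45,-19,80,72],[0,0,8,61.5,-25.5,110,72],[0,0,8,61.5,-25.5,150,72],[0,0,8,61.5,-25.5,190,72],[0,0,8,61.5,-25.5,200,72],[0,0,8,61.5,-25.5,200,72]])

```text
time: 17.5
position: [0.4666, -0.0696, 0.0467]
tool_rot: [-2.099, -2.336, -0.0]
ft_force: [0.5, 0.7, 0.4]
grip_width: 0.826
```

```bash
python3 -c "
from h import *
go((465,-73,3,5.5))
S=snap('scene','s5.png')[170:260,210:330]
cv2.imwrite('pics/v5.png',cv2.resize(S,None,fx=5,fy=5,interpolation=2))"
```

```text
now [466.6 -69.6  46.7] jaw 6.1 tilt 0.07 q7 0.02 t 17.5 w 71.9
[-0.04, -0.06, 0.62] [-3.3, -2.0, 43.7]
```

View pics/v5.png

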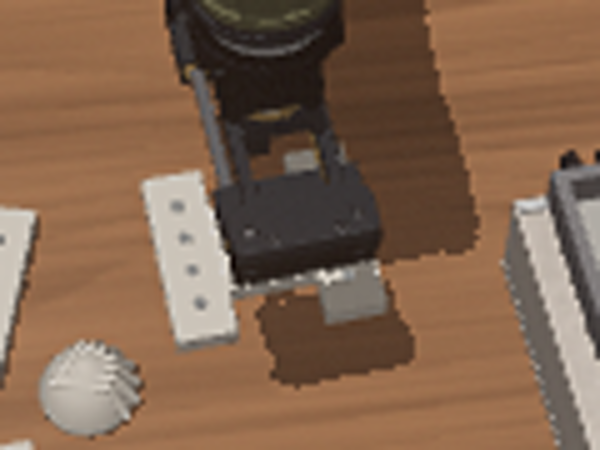

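>>> step_arm(deltas=[[0,0,0.5,-3,-2,0,72],[0,0,0.5,-3.3,-2,15,72],[0,0,0.5,-3.3,-2,28,72],[0,0,0.5,-3.3,-2,38,72],[0,0,0.5,-3.3,-2,43,72],[0,0,0.5,-3.3,-2,43,60],[0,0,0.5,-3.3,-2,43,50],[0,0,0.5,-3.3,-2,43,50]], newtons=25)

```text
time: 18.55
position: [0.4653, -0.0738, 0.0039]
tool_rot: [2.112, 2.325, 0.0]
ft_force: [0.5, -0.1, 0.3]
grip_width: 0.638
```

>>> step_arm(deltas=[[0,0,0,0,0,0,50],[0,0,0,0,0,0,50],[0,0,0,0,0,0,50],[0,0,0,0,0,-5,50],[0,0,0,0,0,-20,50],[0,0,0,0,0,-40,50],[0,0,0,0,0,-70,50],[0,0,0,0,0,-100,50]])

```text
time: 19.55
position: [0.4647, -0.0735, 0.105]
tool_rot: [2.112, 2.326, -0.0]
ft_force: [1.1, -1.2, -2.5]
grip_width: 0.639
```

```bash
python3 -c "
from h import *
go((561,324.5,130,4.4),(561,324.5,15,4.4))
S=snap('scene','s6.png')[130:270,200:340]
cv2.imwrite('pics/v6.png',cv2.resize(S,None,fx=4,fy=4,interpolation=2))"
```

```text
now [464.7 -73.5 105. ] jaw 5.5 tilt 0.01 q7 0.12 t 19.55 w 55.6
[-0.01, 0.01, 1.12] [386.9, 134.1, -25.1]
[-0.01, 0.01, 1.12] [386.9, 134.1, 89.9]
```

View pics/v6.png

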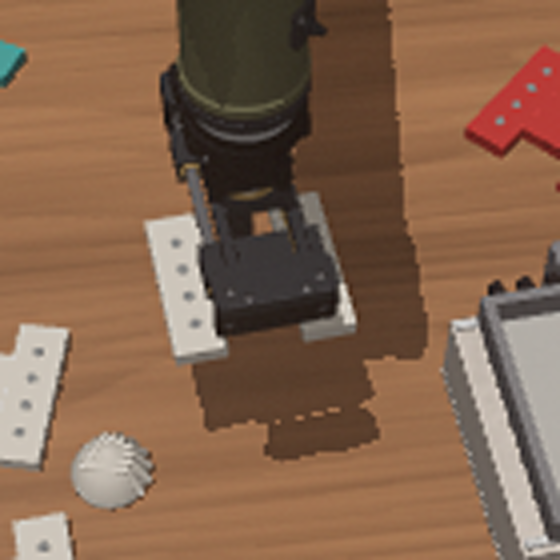

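>>> step_arm(deltas=[[0,0,0,10,5,-40,50],[0,0,0.3,35,15,-80,50],[0,0,0.5,80,30,-105,50],[0,0,1,135,48,-105,50],[0,0,1.1,190,66,-105,50],[0,0,1.1,245,85,-105,50],[0,0,1.1,300,104,-105,50],[0,0,1.1,355,123,-105,50]])

```text
time: 20.6
position: [0.5539, 0.2926, 0.2081]
tool_rot: [2.136, 2.304, -0.001]
ft_force: [0.7, 0.0, -1.5]
grip_width: 0.638
```

```bash
python3 -c "
from h import *
go((561,324.5,130,4.4),(561,324.5,15,4.4))"
```

```text
now [553.9 292.6 208.1] jaw 4.3 tilt 0.05 q7 -0.76 t 20.6 w 55.5
[-0.03, 0.03, -0.07] [31.4, 9.5, 78.1]
[-0.03, 0.03, -0.07] [31.4, 9.6, 193.1]
```

>>> step_arm(deltas=[[0,0,0,15,5,0,50],[0,0,0,29,9,0,50],[0,0,0,29,9,20,50],[0,0,0,29,9,40,50],[0,0,0,29,9,60,50],[0,0,0,29,9,78,50],[0,0,0,29,9,78,50],[0,0,0,29,9,78,50]])

```text
time: 21.6
position: [0.5605, 0.3212, 0.1311]
tool_rot: [2.135, 2.305, 0.001]
ft_force: [0.6, 0.4, -1.8]
grip_width: 0.64
```

```bash
python3 -c "
from h import *
go((561,324.5,40,4.4),(561,324.5,15,4.4))
T=snap('top','t7.png')[110:230,60:220];S=snap('scene','s7.png')[150:290,310:470]
cv2.imwrite('pics/v7.png',cv2.resize(np.vstack([S,T]),None,fx=2.3,fy=2.3,interpolation=2))"
```

```text
now [560.5 321.2 131.1] jaw 4.4 tilt 0.05 q7 -0.83 t 21.6 w 55.7
[0.04, -0.04, -0.02] [3.2, 0.7, 91.1]
[0.04, -0.04, -0.02] [3.1, 0.6, 116.1]
```

View pics/v7.png

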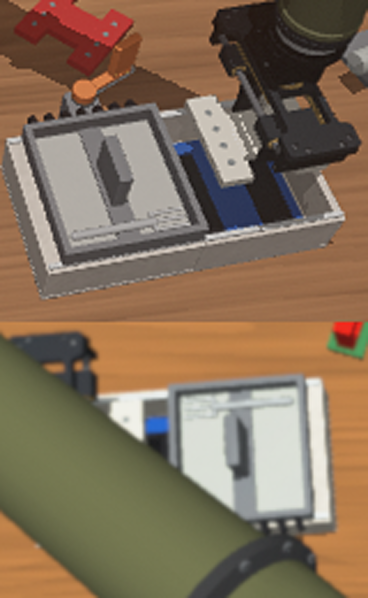

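>>> step_arm(deltas=[[0,0,0,3.2,0.7,10,50],[0,0,0,3.2,0.7,30,50],[0,0,0,3.2,0.7,50,50],[0,0,0,3.2,0.7,70,50],[0,0,0,3.2,0.7,90,50],[0,0,0,3.2,0.7,103,50],[0,0,0,3.2,0.7,110,50],[0,0,0,3.2,0.7,113,50]])

```text
time: 22.7
position: [0.5605, 0.3242, 0.0179]
tool_rot: [2.135, 2.305, -0.001]
ft_force: [-4.3, -3.3, 10.2]
grip_width: 0.638
```

```bash
python3 -c "
from h import *
go((561,324.5,15,4.4))"
```

```text
now [560.5 324.2  17.9] jaw 4.4 tilt 0.05 q7 -0.9 t 22.7 w 55.5
[-0.03, 0.04, -0.01] [0.3, 0.6, 2.9]
```

>>> step_arm(deltas=[[0,0,0,0,0,0,50],[0,0,0,0,0,0,50],[0,0,0,0,0,0.5,50],[0,0,0,0,0,1,50],[0,0,0,0,0,1,50],[0,0,0,0,0,1,50],[0,0,0,0,0,1,50],[0,0,0,0,0,1,50]])

```text
time: 23.7
position: [0.5611, 0.3245, 0.0179]
tool_rot: [2.134, 2.304, 0.001]
ft_force: [-1.6, -2.3, 6.0]
grip_width: 0.644
```

```bash
python3 -c "
from h import *
print(st()[0]['torque'])
go((561,324.5,15,4.4))"
```

```text
[-0.52176329  0.35813557 -0.01490136]
now [561.1 324.5  17.9] jaw 4.4 tilt 0.07 q7 -0.9 t 23.7 w 56.0
[0.07, 0.01, -0.02] [0.0, -0.1, 2.9]
```

>>> step_arm(deltas=[[0,0,0,0,0,-0.5,60],[0,0,0,0,0,-0.5,68],[0,0,0,0,0,-0.5,68],[0,0,0,0,0,-10,68],[0,0,0,0,0,-40,68],[0,0,0,0,0,-90,68],[0,0,0,0,0,-150,68],[0,0,0,0,0,-200,70]])

```text
time: 24.7
position: [0.5606, 0.3247, 0.2197]
tool_rot: [2.134, 2.305, 0.003]
ft_force: [0.3, -0.0, 0.1]
grip_width: 0.797
```

```bash
python3 -c "
from h import *
go((468,-271,150,-14.2))
T=snap('top','t8.png')[110:230,60:220];S=snap('scene','s8.png');
for p in plates(S,'scene',thr=165): print(p)
S=S[150:290,310:470]
cv2.imwrite('pics/v8.png',cv2.resize(np.vstack([S,T]),None,fx=2.3,fy=2.3,interpolation=2))"
```

```text
now [560.6 324.7 219.7] jaw 4.4 tilt 0.12 q7 -0.8 t 24.7 w 69.3
[0.1, -0.07, 18.61] [-586.9, -138.3, 68.9]
{'px': array([272., 375.]), 'c': (886.6, -100.4), 'yaw_y': np.float64(83.6), 'A': 2161, 'ext': array([42.8, 60.9]), 'mid': array([2.7, 0.6])}
{'px': array([185., 297.]), 'c': (675.8, -293.9), 'yaw_y': np.float64(95.3), 'A': 10050, 'ext': array([111.1, 121.1]), 'mid': array([ 0.2, -0. ])}
{'px': array([402., 230.]), 'c': (553.7, 310.7), 'yaw_y': np.float64(-179.6), 'A': 4832, 'ext': array([ 73.5, 113.1]), 'mid': array([-4.1, -0.6])}
{'px': array([344., 249.]), 'c': (565.5, 107.8), 'yaw_y': np.float64(-146.7), 'A': 3847, 'ext': array([166.1, 254.7]), 'mid': array([-24.2, -17. ])}
{'px': array([192., 226.]), 'c': (467.8, -272.5), 'yaw_y': np.float64(75.6), 'A': 10244, 'ext': array([112.5, 122.6]), 'mid': array([-0.1, -0.1])}
{'px': array([362., 233.]), 'c': (527.1, 186.9), 'yaw_y': np.float64(85.9), 'A': 14171, 'ext': array([157.3, 165.8]), 'mid': array([1.5, 1.6])}
```

View pics/v8.png

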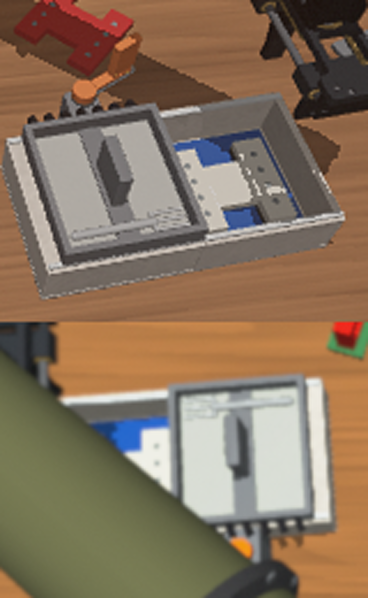

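>>> step_arm(deltas=[[0,0,2,-55,-10,0,72],[0,0,4,-112,-23,0,72],[0,0,6,-170,-37,0,72],[0,0,8,-228,-51,0,72],[0,0,10,-286,-65,10,72],[0,0,12,-344,-79,20,72],[0,0,15,-402,-93,30,72],[0,0,18.6,-460,-107,40,72]])

```text
time: 25.8
position: [0.4884, -0.1446, 0.1765]
tool_rot: [2.48, 1.926, -0.001]
ft_force: [0.3, -0.7, -0.0]
grip_width: 0.826
```

```bash
python3 -c "
from h import *
go((468.2,-271.7,50,-14.2))"
```

```text
now [ 488.4 -144.6  176.5] jaw -14.3 tilt 0.09 q7 -0.11 t 25.8 w 71.9
[0.05, 0.08, -0.13] [-128.0, 11.8, 126.7]
```

>>> step_arm(deltas=[[0,0,0,-30,3,20,72],[0,0,0,-65,6,40,72],[0,0,0,-100,9,65,72],[0,0,0,-126,12,90,72],[0,0,0,-126,12,115,72],[0,0,0,-126,12,127,72],[0,0,0,-126,12,127,72],[0,0,0,-126,12,127,72]])

```text
time: 26.8
position: [0.4708, -0.2672, 0.0505]
tool_rot: [2.477, 1.931, 0.001]
ft_force: [-0.4, -0.5, 0.7]
grip_width: 0.827
```

```bash
python3 -c "
from h import *
go((468.2,-271.7,4,-14.2))
S=snap('scene','s9.png')[170:260,130:250]
cv2.imwrite('pics/v9.png',cv2.resize(S,None,fx=5,fy=5,interpolation=2))"
```

```text
now [ 470.8 -267.2   50.5] jaw -14.1 tilt 0.09 q7 -0.04 t 26.8 w 72.0
[0.08, 0.02, 0.07] [-4.9, -1.5, 46.5]
```

View pics/v9.png

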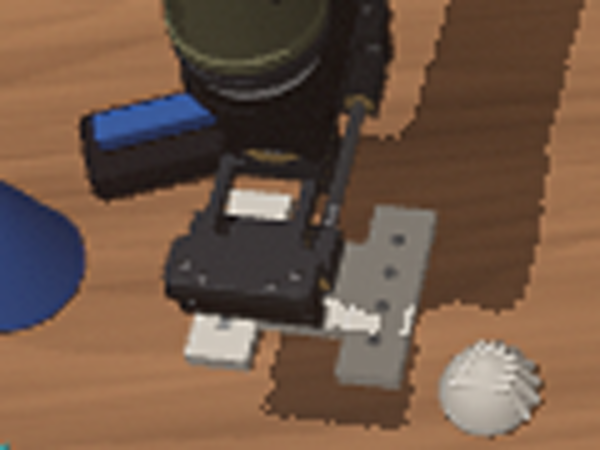

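>>> step_arm(deltas=[[0,0,0,-4.9,-1.5,0,72],[0,0,0,-4.9,-1.5,15,72],[0,0,0,-4.9,-1.5,30,72],[0,0,0,-4.9,-1.5,40,72],[0,0,0,-4.9,-1.5,46.5,72],[0,0,0,-4.9,-1.5,46.5,60],[0,0,0,-4.9,-1.5,46.5,50],[0,0,0,-4.9,-1.5,46.5,50]])

```text
time: 27.85
position: [0.4676, -0.2723, 0.0035]
tool_rot: [2.478, 1.929, 0.0]
ft_force: [1.7, 0.8, -0.2]
grip_width: 0.636
```

>>> step_arm(deltas=[[0,0,0,0,0,0,50],[0,0,0,0,0,0,50],[0,0,0,0,0,0,50],[0,0,0,0,0,-10,50],[0,0,0,0,0,-50,50],[0,0,0,0,0,-100,50],[0,0,0,0,0,-150,50],[0,0,0,0,0,-210,50]])

```text
time: 28.85
position: [0.4659, -0.2715, 0.2141]
tool_rot: [-2.477, -1.929, 0.002]
ft_force: [0.5, -1.7, -1.0]
grip_width: 0.638
```

```bash
python3 -c "
from h import *
go((561,324.5,215,4.4))
S=snap('scene','s10.png')[100:300,100:300]
cv2.imwrite('pics/v10.png',cv2.resize(S,None,fx=3,fy=3,interpolation=2))"
```

```text
now [ 465.9 -271.5  214.1] jaw -14.2 tilt 0.14 q7 0.11 t 28.85 w 55.5
[-0.13, -0.04, -18.6] [601.2, -54.0, -0.6]
```

View pics/v10.png

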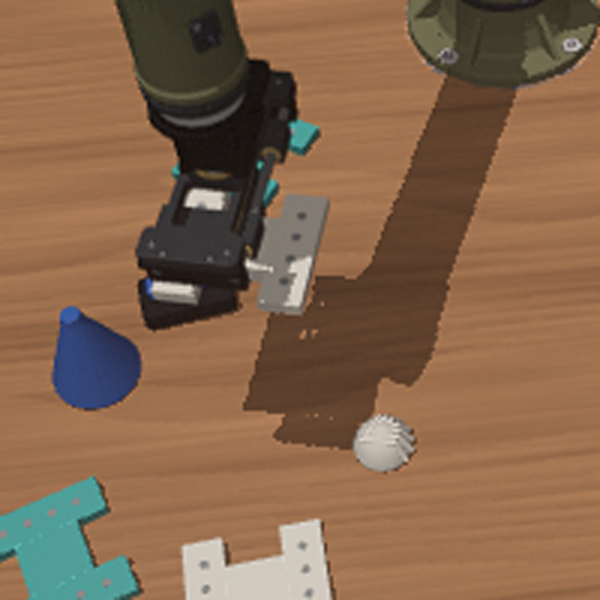

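>>> step_arm(deltas=[[0,0,-1,30,-3,0,50],[0,0,-3,80,-7,0,50],[0,0,-5,135,-12,0,50],[0,0,-8,190,-17,0,50],[0,0,-11,245,-22,0,50],[0,0,-14,300,-27,0,50],[0,0,-17,355,-32,0,50],[0,0,-18.6,410,-37,0,50]])

```text
time: 29.9
position: [0.5306, 0.1366, 0.2121]
tool_rot: [-2.132, -2.307, 0.003]
ft_force: [1.2, -0.5, -0.9]
grip_width: 0.641
```

```bash
python3 -c "
from h import *
go((561,324.5,215,4.4))"
```

```text
now [530.6 136.6 212.1] jaw 4.5 tilt 0.12 q7 -0.45 t 29.9 w 55.8
[-0.11, 0.05, 0.11] [184.9, 45.1, -3.1]
```

>>> step_arm(deltas=[[0,0,0.1,45,11,0,50],[0,0,0.1,95,23,0,50],[0,0,0.1,140,34,0,50],[0,0,0.1,170,42,0,50],[0,0,0.1,181,45,0,50],[0,0,0.1,181,45,40,50],[0,0,0.1,181,45,80,50],[0,0,0.1,181,45,80,50]])

```text
time: 30.9
position: [0.5609, 0.3153, 0.1294]
tool_rot: [-2.136, -2.301, 0.012]
ft_force: [0.0, 0.2, -1.3]
grip_width: 0.638
```

```bash
python3 -c "
from h import *
go((561,324.5,31,4.4))"
```

```text
now [560.9 315.3 129.4] jaw 4.3 tilt 0.46 q7 -0.84 t 30.9 w 55.5
[-0.39, 0.25, -0.14] [9.6, 1.5, 98.4]
```

>>> step_arm(deltas=[[0,0,0,4,1,0,50],[0,0,0,7,1,0,50],[0,0,0,7,1,20,50],[0,0,0,7,1,40,50],[0,0,0,7,1,60,50],[0,0,0,7,1,65,50],[0,0,0,7,1,65,50],[0,0,0,7,1,65,50]])

```text
time: 31.9
position: [0.5639, 0.3259, 0.0688]
tool_rot: [2.137, 2.303, 0.002]
ft_force: [-0.3, 0.2, -2.3]
grip_width: 0.641
```

```bash
python3 -c "
from h import *
go((561,324.5,31,4.4))"
```

```text
now [563.9 325.9  68.8] jaw 4.3 tilt 0.07 q7 -0.88 t 31.9 w 55.7
[0.06, -0.04, -0.11] [-1.2, -3.0, 37.8]
```

>>> step_arm(deltas=[[0,0,0,-1.2,-3,0,50],[0,0,0,-1.2,-3,10,50],[0,0,0,-1.2,-3,20,50],[0,0,0,-1.2,-3,30,50],[0,0,0,-1.2,-3,35,50],[0,0,0,-1.2,-3,37,50],[0,0,0,-1.2,-3,38,50],[0,0,0,-1.2,-3,38,50]])

```text
time: 32.9
position: [0.5607, 0.3241, 0.0303]
tool_rot: [2.137, 2.303, 0.001]
ft_force: [-0.4, 0.3, -2.0]
grip_width: 0.636
```

```bash
python3 -c "
from h import *
go((561,324.5,30,4.4))"
```

```text
now [560.7 324.1  30.3] jaw 4.3 tilt 0.02 q7 -0.91 t 32.9 w 55.3
[0.02, -0.01, -0.11] [0.3, 0.3, 0.3]
```

Not yet in contact (force still shows the plate's weight). Lower 1.5 mm, then release and rise.

>>> step_arm(deltas=[[0,0,0,0.3,0.3,0.5,50],[0,0,0,0.3,0.3,1,50],[0,0,0,0.3,0.3,1.5,50],[0,0,0,0.3,0.3,1.5,50],[0,0,0,0.3,0.3,1.5,50],[0,0,0,0.3,0.3,1.5,50],[0,0,0,0.3,0.3,1.5,50],[0,0,0,0.3,0.3,1.5,50]])

```text
time: 33.9
position: [0.561, 0.3245, 0.0295]
tool_rot: [2.136, 2.302, 0.001]
ft_force: [-2.0, -2.0, 6.5]
grip_width: 0.638
```

>>> step_arm(deltas=[[0,0,0,0,0,-0.5,60],[0,0,0,0,0,-0.5,68],[0,0,0,0,0,-0.5,68],[0,0,0,0,0,-10,68],[0,0,0,0,0,-40,68],[0,0,0,0,0,-90,68],[0,0,0,0,0,-150,68],[0,0,0,0,0,-190,70]])

```text
time: 34.9
position: [0.5611, 0.3253, 0.2224]
tool_rot: [2.136, 2.303, 0.005]
ft_force: [0.6, -0.2, -0.1]
grip_width: 0.799
```

```bash
python3 -c "
from h import *
go((676,-294,150,5))
T=snap('top','t11.png');S=snap('scene','s11.png');
for p in plates(S,'scene',thr=165)+plates(T,'top',thr=190): print(p)
S=S[150:290,310:470]
cv2.imwrite('pics/v11.png',cv2.resize(S,None,fx=5,fy=5,interpolation=2)[:600])"
```

```text
now [561.1 325.3 222.4] jaw 4.3 tilt 0.2 q7 -0.81 t 34.9 w 69.5
[0.18, -0.1, -0.69] [-626.3, 67.8, 71.5]
{'px': array([272., 375.]), 'c': (886.5, -100.3), 'yaw_y': np.float64(83.2), 'A': 2201, 'ext': array([42.8, 63.2]), 'mid': array([ 2.5, -0.5])}
{'px': array([185., 297.]), 'c': (675.8, -293.9), 'yaw_y': np.float64(95.3), 'A': 10050, 'ext': array([111.1, 121.1]), 'mid': array([ 0.2, -0. ])}
{'px': array([402., 229.]), 'c': (546.7, 311.1), 'yaw_y': np.float64(-175.6), 'A': 5581, 'ext': array([ 74.7, 114.7]), 'mid': array([-6.4,  0.2])}
{'px': array([344., 249.]), 'c': (565.7, 108.3), 'yaw_y': np.float64(-146.4), 'A': 3881, 'ext': array([165.6, 255. ]), 'mid': array([-23.4, -17. ])}
{'px': array([362., 232.]), 'c': (528.2, 187.0), 'yaw_y': np.float64(85.5), 'A': 14418, 'ext': array([157.9, 166.6]), 'mid': array([2.6, 1.5])}
{'px': array([166., 162.]), 'c': (592.8, 180.5), 'yaw_y': np.float64(75.0), 'A': 17074, 'ext': array([185.8, 189.5]), 'mid': array([-4.3,  1.7])}
{'px': array([198., 166.]), 'c': (595.9, 85.8), 'yaw_y': np.float64(-175.7), 'A': 3226, 'ext': array([ 22.3, 188.5]), 'mid': array([-1. ,  0.7])}
{'px': array([325., 137.]), 'c': (676.2, -292.2), 'yaw_y': np.float64(95.0), 'A': 10278, 'ext': array([112.2, 122.2]), 'mid': array([ 0.2, -0.2])}
```

View pics/v11.png

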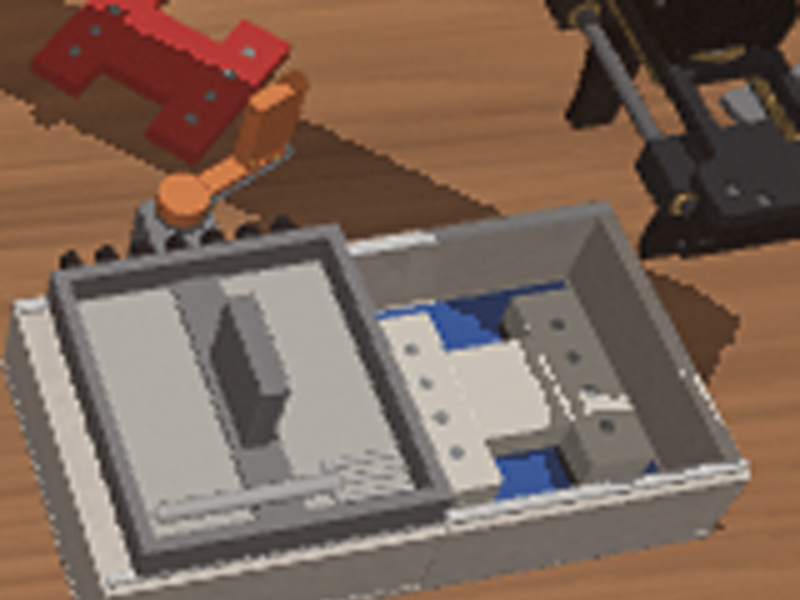

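Run:
```python
from h import *
for n,f in(("top","t11.png"),("scene","s11.png")):
    im=cv2.imread("pics/"+f);hs=cv2.cvtColor(im,cv2.COLOR_BGR2HSV)
    m=cv2.inRange(hs,(50,120,60),(75,255,255))
    k,l,s,c=cv2.connectedComponentsWithStats(m)
    for i in range(1,k):
        if s[i,4]>80: print(n,c[i],s[i],(cast(n,[c[i]],.09)*1000).round(0))
```

```text
top [293.43554007  96.80487805] [285  88  18  19 287] [[ 769. -191.   90.]]
scene [498.0703125 346.7578125] [489 335  23  18 128] [[903. 392.  90.]]
```

>>> step_arm(deltas=[[0,0,0,-40,4,0,72],[0,0,0,-95,10,0,72],[0,0,-0.3,-153,16,0,72],[0,0,-0.5,-211,23,0,72],[0,0,-0.7,-269,29,0,72],[0,0,-0.7,-327,35,0,72],[0,0,-0.7,-385,42,0,72],[0,0,-0.7,-443,48,0,72]])

```text
time: 36.0
position: [0.6417, -0.1158, 0.2184]
tool_rot: [2.123, 2.316, -0.001]
ft_force: [0.8, 0.5, 0.7]
grip_width: 0.828
```

```bash
python3 -c "
from h import *
go((676,-293,150,5.1))"
```

```text
now [ 641.7 -115.8  218.4] jaw 5.0 tilt 0.02 q7 -0.09 t 36.0 w 72.0
[-0.01, 0.02, -0.11] [-179.5, 18.8, 68.5]
```

>>> step_arm(deltas=[[0,0,0,-40,4,0,72],[0,0,0,-90,9,20,72],[0,0,0,-135,14,40,72],[0,0,0,-165,17,70,72],[0,0,0,-175,19,110,72],[0,0,0,-175,19,150,72],[0,0,0,-175,19,160,72],[0,0,0,-175,19,160,72]])

```text
time: 37.0
position: [0.6759, -0.2861, 0.0586]
tool_rot: [-2.122, -2.316, -0.0]
ft_force: [0.2, 0.2, 0.6]
grip_width: 0.828
```

```bash
python3 -c "
from h import *
go((676,-293,4,5.1))
S=snap('scene','s12.png')[250:350,130:250]
cv2.imwrite('pics/v12.png',cv2.resize(S,None,fx=5,fy=5,interpolation=2))"
```

```text
now [ 675.9 -286.1   58.6] jaw 5.0 tilt 0.04 q7 0.09 t 37.0 w 72.0
[-0.02, -0.03, -0.08] [-6.9, -0.5, 54.6]
```

View pics/v12.png

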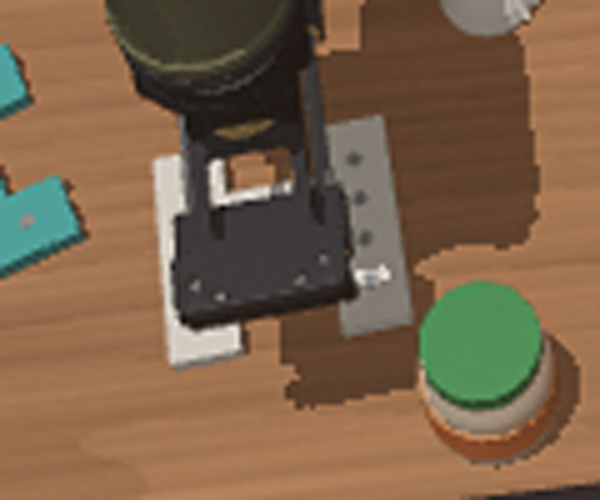

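>>> step_arm(deltas=[[0,0,0,-6.5,-0.5,0,72],[0,0,0,-6.9,-0.5,15,72],[0,0,0,-6.9,-0.5,32,72],[0,0,0,-6.9,-0.5,47,72],[0,0,0,-6.9,-0.5,54.6,72],[0,0,0,-6.9,-0.5,54.6,60],[0,0,0,-6.9,-0.5,54.6,50],[0,0,0,-6.9,-0.5,54.6,50]])

```text
time: 38.05
position: [0.6766, -0.2935, 0.0047]
tool_rot: [2.122, 2.315, 0.001]
ft_force: [0.7, 0.7, -0.2]
grip_width: 0.638
```

>>> step_arm(deltas=[[0,0,0,0,0,0,50],[0,0,0,0,0,0,50],[0,0,0,0,0,0,50],[0,0,0,0,0,-10,50],[0,0,0,0,0,-50,50],[0,0,0,0,0,-100,50],[0,0,0,0,0,-150,50],[0,0,0,0,0,-210,50]])

```text
time: 39.05
position: [0.6749, -0.2936, 0.2146]
tool_rot: [-2.121, -2.315, 0.002]
ft_force: [1.5, -0.8, -1.8]
grip_width: 0.638
```

```bash
python3 -c "
from h import *
go((561,324.5,215,4.4))
S=snap('scene','s13.png')[120:340,100:320]
cv2.imwrite('pics/v13.png',cv2.resize(S,None,fx=2.7,fy=2.7,interpolation=2))"
```

```text
now [ 674.9 -293.6  214.6] jaw 5.0 tilt 0.14 q7 0.15 t 39.05 w 55.5
[-0.14, -0.03, 0.59] [625.6, -59.7, 0.1]
```

View pics/v13.png

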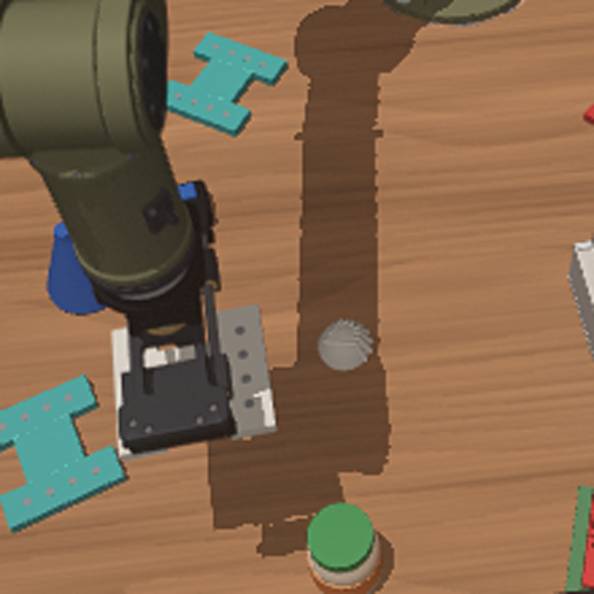

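>>> step_arm(deltas=[[0,0,0.6,30,-3,0,50],[0,0,0.6,85,-8,0,50],[0,0,0.6,143,-14,0,50],[0,0,0.6,201,-19,0,50],[0,0,0.6,259,-25,0,50],[0,0,0.6,317,-30,0,50],[0,0,0.6,375,-36,0,50],[0,0,0.6,430,-41,0,50]])

```text
time: 40.1
position: [0.5968, 0.1331, 0.2139]
tool_rot: [2.134, 2.305, -0.001]
ft_force: [1.3, 0.7, -1.4]
grip_width: 0.643
```

```bash
python3 -c "
from h import *
go((561,324.5,215,4.4))"
```

```text
now [596.8 133.1 213.9] jaw 4.4 tilt 0.05 q7 -0.49 t 40.1 w 55.9
[-0.01, 0.05, 0.01] [193.6, -21.0, -1.2]
```

>>> step_arm(deltas=[[0,0,0,45,-5,0,50],[0,0,0,95,-10,0,50],[0,0,0,145,-16,0,50],[0,0,0,175,-19,0,50],[0,0,0,188,-21,0,50],[0,0,0,188,-21,40,50],[0,0,0,188,-21,80,50],[0,0,0,188,-21,80,50]])

```text
time: 41.1
position: [0.5615, 0.3138, 0.1305]
tool_rot: [-2.136, -2.302, 0.011]
ft_force: [-0.3, -0.6, -1.4]
grip_width: 0.638
```

>>> step_arm(deltas=[[0,0,0,0,0,0,50],[0,0,0,0,0,20,50],[0,0,0,0,0,40,50],[0,0,0,0,0,55,50],[0,0,0,0,0,60,50],[0,0,0,0,0,60,50],[0,0,0,0,0,60,50],[0,0,0,0,0,60,50]])

```text
time: 42.1
position: [0.5628, 0.3175, 0.0746]
tool_rot: [2.134, 2.305, 0.001]
ft_force: [-0.1, -0.8, -1.6]
grip_width: 0.64
```

```bash
python3 -c "
from h import *
go((561,324.5,43,4.4))"
```

```text
now [562.8 317.5  74.6] jaw 4.4 tilt 0.06 q7 -0.87 t 42.1 w 55.7
[0.06, -0.02, -0.01] [7.1, -1.3, 31.6]
```

>>> step_arm(deltas=[[0,0,0,4,-0.7,0,50],[0,0,0,7,-1.3,0,50],[0,0,0,7,-1.3,5,50],[0,0,0,7,-1.3,15,50],[0,0,0,7,-1.3,24,50],[0,0,0,7,-1.3,28,50],[0,0,0,7,-1.3,28.5,50],[0,0,0,7,-1.3,28.5,50]])

```text
time: 43.1
position: [0.5608, 0.3242, 0.0456]
tool_rot: [2.135, 2.305, 0.0]
ft_force: [0.1, -0.1, -1.6]
grip_width: 0.64
```

```bash
python3 -c "
from h import *
go((561,324.5,42.5,4.4))"
```

```text
now [560.8 324.2  45.6] jaw 4.4 tilt 0.02 q7 -0.9 t 43.1 w 55.7
[0.01, -0.01, -0.02] [0.3, 0.2, 3.1]
```

>>> step_arm(deltas=[[0,0,0,0.3,0.2,1,50],[0,0,0,0.3,0.2,2,50],[0,0,0,0.3,0.2,2.7,50],[0,0,0,0.3,0.2,3.2,50],[0,0,0,0.3,0.2,3.2,50],[0,0,0,0.3,0.2,3.2,50],[0,0,0,0.3,0.2,3.2,50],[0,0,0,0.3,0.2,3.2,50]])

```text
time: 44.1
position: [0.5609, 0.3244, 0.0427]
tool_rot: [2.135, 2.305, 0.0]
ft_force: [-1.4, -1.4, 5.5]
grip_width: 0.64
```

Contact at the expected height. Release, rise.

>>> step_arm(deltas=[[0,0,0,0,0,-0.5,60],[0,0,0,0,0,-0.5,68],[0,0,0,0,0,-0.5,68],[0,0,0,0,0,-10,68],[0,0,0,0,0,-40,68],[0,0,0,0,0,-90,68],[0,0,0,0,0,-140,68],[0,0,0,0,0,-180,70]])

```text
time: 45.1
position: [0.561, 0.325, 0.2253]
tool_rot: [2.134, 2.305, 0.004]
ft_force: [-0.3, -0.5, -0.6]
grip_width: 0.797
```

```bash
python3 -c "
from h import *
go((540,0,220,94.3),(571.8,165.5,220,94.3))"
```

```text
now [561.  325.  225.3] jaw 4.4 tilt 0.13 q7 -0.81 t 45.1 w 69.3
[0.14, 0.05, -89.89] [-322.4, -45.9, 4.9]
[0.14, 0.05, -89.89] [-159.8, -1.5, 5.1]
```

>>> step_arm(deltas=[[0,0,-10,-40,-6,0,60],[0,0,-20,-80,-12,0,50],[0,0,-30,-125,-18,0,50],[0,0,-40,-170,-24,0,50],[0,0,-50,-215,-30,0,50],[0,0,-60,-260,-36,0,50],[0,0,-70,-290,-41,0,50],[0,0,-80,-322,-46,0,50]])

```text
time: 46.1
position: [0.5396, -0.0011, 0.2229]
tool_rot: [0.145, 3.137, -0.001]
ft_force: [1.0, 0.6, -0.2]
grip_width: 0.576
```

```bash
python3 -c "
from h import *
go((571.8,165.5,220,94.3),(571.8,165.5,107,94.3))
T=snap('top','t14.png')[130:220,70:210];S=snap('scene','s14.png')[180:280,310:470]
cv2.imwrite('pics/v14.png',cv2.resize(S,None,fx=5,fy=5,interpolation=2)); cv2.imwrite('pics/v14t.png',cv2.resize(T,None,fx=5,fy=5,interpolation=2))"
```

```text
now [539.6  -1.1 222.9] jaw 84.7 tilt 0.07 q7 1.16 t 46.1 w 50.1
[-0.04, 0.05, -9.58] [-16.8, 168.9, 2.8]
[-0.04, 0.05, -9.58] [-16.7, 169.0, 115.8]
```

View pics/v14.png

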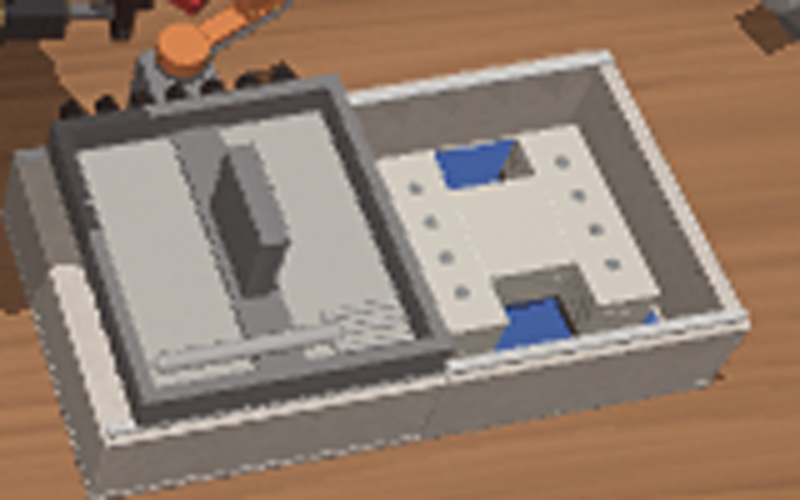

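View pics/v14t.png

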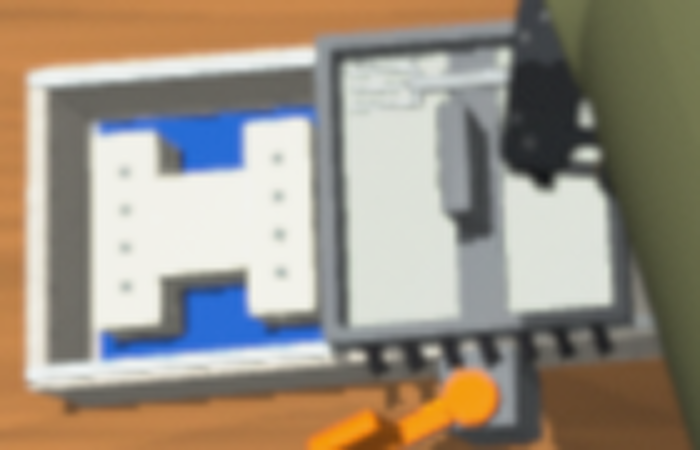

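Run:
```python
from h import *
q=cast("top",[[70+a/5-.5,130+b/5-.5] for a,b in [(94,138),(308,119),(317,313),(102,332)]],.05)*1000
print(q.round(1),q.mean(0),[np.linalg.norm(q[i]-q[(i+1)%4]).round(1) for i in range(4)])
h=[cast("top",[[70+a/5-.5,130+b/5-.5]],.05)[0]*1000 for a,b in [(124,172),(126,287),(278,158),(281,272)]];print(np.mean(h,0), [np.round(v,1) for v in h])
h=[cast("scene",[[310+a/5-.5,180+b/5-.5]],.05)[0]*1000 for a,b in [(562,162),(613,264),(415,188),(461,293)]];print(np.mean(h,0))
# unit inner bay corners at rim z .068: 
q=cast("top",[[70+a/5-.5,130+b/5-.5] for a,b in [(47,90),(47,370)]],.068)*1000;print(q)
```

```text
[[610.9 387.9  50. ]
 [620.8 269.   50. ]
 [509.  258.6  50. ]
 [499.8 375.7  50. ]] [560.14222101 322.80519795  50.        ] [np.float64(119.4), np.float64(112.2), np.float64(117.5), np.float64(111.8)]
[561.65447245 324.6093919   50.        ] [array([590.9, 369.9,  50. ]), array([525. , 364.3,  50. ]), array([598.2, 284.6,  50. ]), array([532.5, 279.6,  50. ])]
[559.2175941  323.45704649  50.        ]
[[633.35490941 407.50962434  68.        ]
 [475.90936551 395.67039201  68.        ]]
```

>>> step_arm(deltas=[[0,0,-2,-3,35,0,50],[0,0,-4,-7,75,0,50],[0,0,-6,-11,115,0,50],[0,0,-9.6,-15,150,0,50],[0,0,-9.6,-17,169,0,50],[0,0,-9.6,-17,169,20,50],[0,0,-9.6,-17,169,40,50],[0,0,-9.6,-17,169,50,50]])

```text
time: 47.2
position: [0.5723, 0.1643, 0.1697]
tool_rot: [0.106, -3.137, 0.003]
ft_force: [-0.7, 1.1, -0.1]
grip_width: 0.573
```

```bash
python3 -c "
from h import *
go((571.8,165.5,107,94.3))"
```

```text
now [572.3 164.3 169.7] jaw 93.9 tilt 0.19 q7 0.94 t 47.2 w 49.9
[-0.09, -0.17, -0.44] [0.2, 1.3, 62.7]
```

>>> step_arm(deltas=[[0,0,-0.4,0,1,15,50],[0,0,-0.4,0,1,35,50],[0,0,-0.4,0,1,52,50],[0,0,-0.4,0,1,63,50],[0,0,-0.4,0,1,63,40],[0,0,-0.4,0,1,63,25],[0,0,-0.4,0,1,63,8],[0,0,-0.4,0,1,63,8]])

```text
time: 48.2
position: [0.5733, 0.1671, 0.1097]
tool_rot: [-0.12, 3.138, -0.001]
ft_force: [0.5, -2.1, 1.5]
grip_width: 0.202
```

>>> step_arm(deltas=[[0,0,0,0,0,0,8],[0,0,0,0,0,0,8],[0,0,0,0,0,0,8],[0,0,0,0,0,0,8],[0,0,0,0,10,0,8],[0,0,0,0,20,0,8],[0,0,0,0,30,0,8],[0,0,0,0,40,0,8]], newtons=30)

```text
time: 49.2
position: [0.5703, 0.207, 0.1097]
tool_rot: [-0.119, 3.139, -0.001]
ft_force: [-0.5, -3.3, 5.6]
grip_width: 0.181
```

```bash
python3 -c "
from h import *
go((560.3,324.5,107,94.3),(560.1,327,107,94.3))"
```

```text
now [570.3 207.  109.7] jaw 94.4 tilt 0.06 q7 0.85 t 49.2 w 15.8
[-0.05, 0.03, 0.06] [1.1, 117.9, 2.6]
[-0.05, 0.03, 0.06] [1.1, 120.4, 2.6]
```

>>> step_arm(deltas=[[0,0,0,0,13,0,8],[0,0,0,0,27,0,8],[0,0,0,0,41,0,8],[0,0,0,0,55,0,8],[0,0,0,0,69,0,8],[0,0,0,0,83,0,8],[0,0,0,0,97,0,8],[0,0,0,0,110,0,8]])

```text
time: 50.2
position: [0.562, 0.3169, 0.1097]
tool_rot: [-0.119, 3.138, -0.001]
ft_force: [0.7, -4.0, 4.9]
grip_width: 0.18
```

>>> step_arm(deltas=[[0,0,0,0,3,0,8],[0,0,0,0,6,0,8],[0,0,0,0,9,0,8],[0,0,0,0,12,0,8],[0,0,0,0,14,0,8],[0,0,0,0,14,0,8],[0,0,0,0,14,0,8],[0,0,0,0,14,0,8]])

```text
time: 51.2
position: [0.5614, 0.3251, 0.1096]
tool_rot: [0.114, -3.138, 0.015]
ft_force: [-2.9, -13.8, 12.5]
grip_width: 0.183
```

```bash
python3 -c "
from h import *
print(st()[0]['ft_force']);go((560.3,324.5,107,94.3))"
```

```text
[ -2.87818744 -13.82267564  12.4749795 ]
now [561.4 325.1 109.6] jaw 94.2 tilt 0.55 q7 0.66 t 51.2 w 15.9
[-0.54, -0.09, -0.13] [1.2, -0.5, 2.6]
```

>>> step_arm(deltas=[[0,0,0,0,-2,0,8],[0,0,0,0,-4.5,0,8],[0,0,0,0,-4.5,0,30],[0,0,0,0,-4.5,0,50],[0,0,0,0,-4.5,0,50],[0,0,0,0,-4.5,-30,50],[0,0,0,0,-4.5,-70,50],[0,0,0,0,-4.5,-115,40]])

```text
time: 52.2
position: [0.5602, 0.3264, 0.2247]
tool_rot: [0.121, -3.138, 0.0]
ft_force: [0.2, 0.6, -0.9]
grip_width: 0.518
```

```bash
python3 -c "
from h import *
a=np.radians(74.4+42.9)
go((453+56*np.cos(a),160.4+56*np.sin(a),220,27.2))
snap('scene','s15.png')"
```

```text
now [560.2 326.4 224.7] jaw 94.4 tilt 0.09 q7 0.72 t 52.2 w 45.0
[-0.06, -0.07, 67.22] [141.5, -105.6, 4.9]
```

>>> step_arm(deltas=[[0,0,9,18,-13,0,40],[0,0,18,36,-26,0,40],[0,0,27,54,-40,0,40],[0,0,36,72,-53,0,40],[0,0,45,90,-67,0,40],[0,0,54,108,-80,0,40],[0,0,62,126,-94,0,40],[0,0,67.2,141.5,-105.6,0,40]])

```text
time: 53.25
position: [0.4269, 0.2101, 0.2238]
tool_rot: [-1.641, -2.679, 0.001]
ft_force: [0.0, -0.4, 0.0]
grip_width: 0.459
```

```bash
python3 -c "
from h import *
go((427.3,210.2,115,27.2))
S=snap('scene','s16.png')[120:280,300:470]
cv2.imwrite('pics/v16.png',cv2.resize(S,None,fx=3.7,fy=3.7,interpolation=2))"
```

```text
now [426.9 210.1 223.8] jaw 27.0 tilt 0.03 q7 0.01 t 53.25 w 39.9
[-0.03, 0.01, -0.17] [-0.1, 0.5, 108.8]
```

View pics/v16.png

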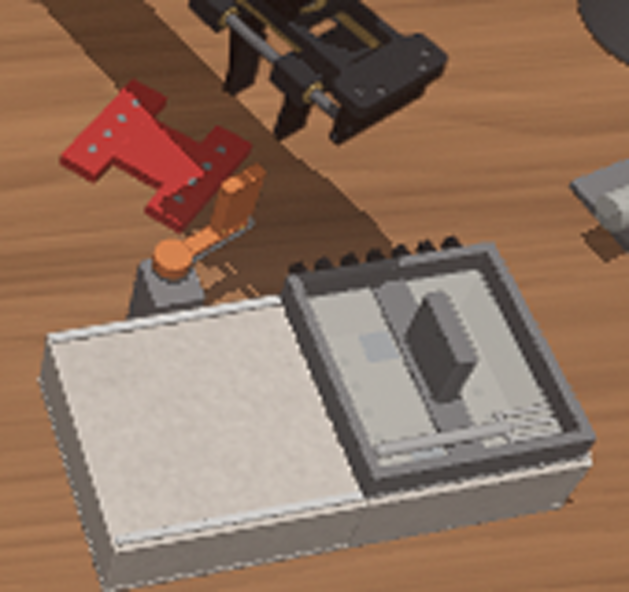

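Tray is forward over the bay and the pawl is still out. Descend on the fin and grip.

>>> step_arm(deltas=[[0,0,0,0,0.5,25,40],[0,0,0,0,0.5,55,40],[0,0,0,0,0.5,85,40],[0,0,0,0,0.5,108,40],[0,0,0,0,0.5,108,40],[0,0,0,0,0.5,108,25],[0,0,0,0,0.5,108,8],[0,0,0,0,0.5,108,5]], newtons=20)

```text
time: 54.3
position: [0.4288, 0.2106, 0.117]
tool_rot: [1.637, 2.68, 0.001]
ft_force: [-0.3, 0.0, -0.5]
grip_width: 0.2
```

>>> step_arm(deltas=[[0,0,0,0,0,0,5],[0,0,0,0,0,0,5],[0,0,0,0,0,0,5],[0,0,0,0,0,0,5],[0,0,0,0,0,0,5],[0,0,0,0,0,0,5],[0,0,0,0,0,0,5],[0,0,0,0,0,0,5]])

```text
time: 55.3
position: [0.4284, 0.2104, 0.1167]
tool_rot: [1.637, 2.681, -0.001]
ft_force: [-2.1, -1.2, 5.9]
grip_width: 0.134
```

```bash
python3 -c "
from h import *
s=st()[0]
v=s['position'][:2]*1000-np.array([453,160.4]);d0=np.degrees(np.arctan2(v[1],v[0]))-74.4;print(np.linalg.norm(v),d0,s['ft_force'])
for d in (38,33,28,23,18,13,8,3,0,-1.5):
  b=np.radians(74.4+d); go((453+56*np.cos(b),160.4+56*np.sin(b),s['position'][2]*1000,-15.6+d))"
```

```text
55.7579087550374 41.78698907875882 [-2.12299872 -1.15224709  5.85379718]
now [428.4 210.4 116.7] jaw 27.2 tilt 0.02 q7 -0.16 t 55.3 w 11.6
[-0.01, 0.02, 4.77] [0.1, 3.7, -0.0]
now [428.4 210.4 116.7] jaw 27.2 tilt 0.02 q7 -0.16 t 55.3 w 11.6
[-0.01, 0.02, 9.77] [-0.6, 8.5, -0.0]
now [428.4 210.4 116.7] jaw 27.2 tilt 0.02 q7 -0.16 t 55.3 w 11.6
[-0.0, 0.02, 14.77] [-1.6, 13.3, -0.0]
now [428.4 210.4 116.7] jaw 27.2 tilt 0.02 q7 -0.16 t 55.3 w 11.6
[-0.0, 0.02, 19.77] [-3.1, 18.0, -0.0]
now [428.4 210.4 116.7] jaw 27.2 tilt 0.02 q7 -0.16 t 55.3 w 11.6
[-0.0, 0.03, 24.77] [-4.9, 22.5, -0.0]
now [428.4 210.4 116.7] jaw 27.2 tilt 0.02 q7 -0.16 t 55.3 w 11.6
[-0.0, 0.03, 29.77] [-7.1, 26.8, -0.0]
now [428.4 210.4 116.7] jaw 27.2 tilt 0.02 q7 -0.16 t 55.3 w 11.6
[0.0, 0.03, 34.77] [-9.8, 31.0, 0.0]
now [428.4 210.4 116.7] jaw 27.2 tilt 0.02 q7 -0.16 t 55.3 w 11.6
[0.0, 0.03, 39.77] [-12.7, 34.9, 0.0]
now [428.4 210.4 116.7] jaw 27.2 tilt 0.02 q7 -0.16 t 55.3 w 11.6
[0.0, 0.03, 42.77] [-14.6, 37.1, 0.0]
now [428.4 210.4 116.7] jaw 27.2 tilt 0.02 q7 -0.16 t 55.3 w 11.6
[0.0, 0.03, 44.27] [-15.7, 38.1, 0.0]
```

>>> step_arm(deltas=[[0,0,3,0.2,2.2,0,5],[0,0,6,0,4.8,0,5],[0,0,9.8,-0.5,8.5,0,5],[0,0,14.8,-1.6,13.3,0,5],[0,0,19.8,-3,18,0,5],[0,0,24.8,-4.9,22.5,0,5],[0,0,29.8,-7.1,26.8,0,5],[0,0,33,-8.8,29.5,0,5]])

```text
time: 56.3
position: [0.4589, 0.216, 0.1167]
tool_rot: [2.333, 2.103, -0.0]
ft_force: [-1.6, -1.8, 5.7]
grip_width: 0.135
```

```bash
python3 -c "
from h import *
s=st()[0]
v=s['position'][:2]*1000-np.array([453,160.4]);d0=np.degrees(np.arctan2(v[1],v[0]))-74.4;print(np.linalg.norm(v),d0,s['ft_force'])
for d in (5,2,0,-1.5,-2.5):
  b=np.radians(74.4+d); go((453+56*np.cos(b),160.4+56*np.sin(b),s['position'][2]*1000,-15.6+d))"
```

```text
55.952410055477216 9.584389855205004 [-1.58402035 -1.76075357  5.70136106]
now [458.9 216.  116.7] jaw -5.9 tilt 0.03 q7 -0.77 t 56.3 w 11.8
[0.02, 0.03, 4.68] [-0.1, 4.5, 0.0]
now [458.9 216.  116.7] jaw -5.9 tilt 0.03 q7 -0.77 t 56.3 w 11.8
[0.02, 0.03, 7.68] [-0.5, 7.4, 0.0]
now [458.9 216.  116.7] jaw -5.9 tilt 0.03 q7 -0.77 t 56.3 w 11.8
[0.02, 0.03, 9.68] [-0.7, 9.3, 0.0]
now [458.9 216.  116.7] jaw -5.9 tilt 0.03 q7 -0.77 t 56.3 w 11.8
[0.02, 0.03, 11.18] [-1.0, 10.8, 0.0]
now [458.9 216.  116.7] jaw -5.9 tilt 0.03 q7 -0.77 t 56.3 w 11.8
[0.02, 0.03, 12.18] [-1.2, 11.7, 0.0]
```

>>> step_arm(deltas=[[0,0,3,-0.1,3,0,5],[0,0,6,-0.3,6,0,5],[0,0,9,-0.7,9,0,5],[0,0,11,-1,10.8,0,5],[0,0,12.2,-1.2,11.7,0,5],[0,0,12.2,-1.2,12,0,5],[0,0,12.2,-1.2,12,0,5],[0,0,12.2,-1.2,12,0,5]])

```text
time: 57.3
position: [0.4681, 0.2141, 0.1166]
tool_rot: [-2.539, -1.849, 0.007]
ft_force: [-8.1, -1.0, 10.3]
grip_width: 0.137
```

```bash
python3 -c "
from h import *
s=st()[0];print(s['torque'])
v=s['position'][:2]*1000-np.array([453,160.4]);d0=np.degrees(np.arctan2(v[1],v[0]))-74.4;print(np.linalg.norm(v),d0,s['ft_force']);go((0,0,0,-15.6))"
```

```text
[-0.33684725  1.5581552   0.42758028]
55.83219145220069 -0.13750960950797264 [-8.08761662 -0.95334833 10.34703712]
now [468.1 214.1 116.6] jaw -17.9 tilt 0.24 q7 -0.97 t 57.3 w 12.0
[-0.19, 0.16, -2.26] [-347.1, -379.5, 118.8]
```

>>> step_arm(deltas=[[0,0,-1,0,-1,0,14],[0,0,-1,0,-1.5,0,25],[0,0,-1,0,-1.5,0,40],[0,0,-1,0,-1.5,0,40],[0,0,-1,0,-1.5,-25,40],[0,0,-1,0,-1.5,-55,40],[0,0,-1,0,-1.5,-85,40],[0,0,-1,0,-1.5,-110,40]])

```text
time: 58.3
position: [0.4692, 0.2142, 0.2274]
tool_rot: [2.525, 1.868, 0.001]
ft_force: [-0.2, -0.1, 0.0]
grip_width: 0.457
```

```bash
python3 -c "
from h import *
go((520,-100,260,-15.6))"
```

```text
now [469.2 214.2 227.4] jaw -17.0 tilt 0.06 q7 -0.85 t 58.3 w 39.7
[0.05, -0.02, -1.43] [-285.6, 140.6, -32.5]
```

>>> step_arm(deltas=[[0,0,0,-30,15,-20,40],[0,0,0,-70,35,-30,40],[0,0,0,-110,55,-32,40],[0,0,0,-150,75,-32,40],[0,0,0,-190,95,-32,40],[0,0,0,-230,115,-32,40],[0,0,0,-265,130,-32,40],[0,0,0,-286,140,-32,40]])

```text
time: 59.3
position: [0.5191, -0.1026, 0.258]
tool_rot: [-2.528, -1.865, 0.0]
ft_force: [0.6, 0.3, -0.5]
grip_width: 0.461
```

```bash
python3 -c "
from h import *
T=snap('top','t17.png');S=snap('scene','s17.png')
cv2.imwrite('pics/v17.png',np.hstack([cv2.resize(S[160:280,300:465],None,fx=2.4,fy=2.4,interpolation=2),cv2.resize(T[120:240,60:225],None,fx=2.4,fy=2.4,interpolation=2)]))"
```

```text
(no output)
```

View pics/v17.png

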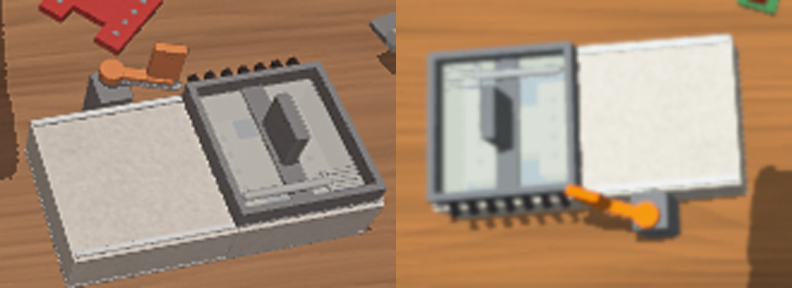

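View pics/s17.png

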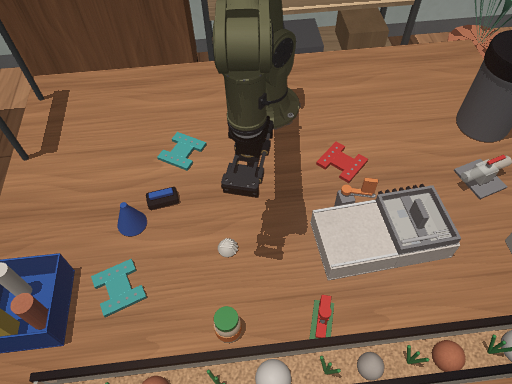

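Run:
```python
from h import *
for n,a,b in(("scene","scene0.png","s17.png"),("top","top0.png","t17.png")):
  for f in(a,b):
    im=cv2.imread("pics/"+f);hs=cv2.cvtColor(im,cv2.COLOR_BGR2HSV)
    m=cv2.inRange(hs,(5,180,90),(20,255,255)); x=slice(320,400) if n=="scene" else slice(120,190)
    y=slice(160,210) if n=="scene" else slice(180,230)
    mm=np.zeros_like(m);mm[y,x]=m[y,x];mm[:]=mm
    k,l,s,c=cv2.connectedComponentsWithStats(mm); i=1+s[1:,4].argmax()
    p=np.argwhere(l==i)[:,::-1].astype(float);V=np.linalg.eigh(np.cov(p.T))[1][:,1]
    print(n,f,c[i].round(2),s[i,4],np.degrees(np.arctan2(V[1],V[0])).round(1)%180)
```

```text
Traceback (most recent call last):
ValueError: attempt to get argmax of an empty sequence
```

Run:
```python
from h import *
for n,a,b in(("scene","scene0.png","s17.png"),("top","top0.png","t17.png")):
  for f in(a,b):
    im=cv2.imread("pics/"+f)[160:230]; im[:,:120]=0;im[:,400:]=0
    hs=cv2.cvtColor(im,cv2.COLOR_BGR2HSV)
    if n=="scene": m=cv2.inRange(hs,(4,150,150),(20,255,255)); m[:, :335]=0
    else: m=cv2.inRange(hs,(8,200,180),(20,255,255)); m[:,190:]=0
    p=np.argwhere(m)[:,::-1].astype(float);V=np.linalg.eigh(np.cov(p.T))[1][:,1]
    print(n,f,p.mean(0).round(2),len(p),np.degrees(np.arctan2(V[1],V[0])).round(1)%180)
```

```text
scene scene0.png [356.64  26.92] 169 165.0
scene s17.png [356.83  26.67] 175 165.0
top top0.png [153.56  46.1 ] 171 17.900000000000006
top t17.png [153.33  46.1 ] 171 18.30000000000001
```

The pawl is back to within 0.4° of where it started (fully in), and the robot is clear of everything. Handing in.

```bash
python3 -c "
from bench import ctrl
print(ctrl.close_job())"
```

```text
the job is handed in; nothing more can be done
None
```

The job is done and handed in at about 59 s, well under the 210 s limit. I swung the pawl out, slid the tray back to its stop, stacked the plates, then pushed the tray forward and swung the pawl back in.

- **Plates:** only three white plates were there, and all three are in one pile. One was knocked about 5 cm aside during the run; I measured it again and picked it from its new place.
- **Pile:** each plate touched down at the expected height. The pile looked square and flat. The two cameras put its centre about 0.6 mm (top) and 2 mm (scene) from the bay centre I measured; a rougher estimate from its corners in the top view also came out about 2 mm off.
- **Tray:** it ended against its forward stop, 160 mm from the back stop. The first pull back measured only 157 mm against a firm stop, so the tray probably started about 3 mm short of fully forward.
- **Pawl:** it reached its inward stop, and in the last pictures it sits within 0.4° of where it started.
- **Left alone:** the shell, cone, clamp, jar and scraper were not touched. They look unmoved in the last scene picture, though I did not measure them.

The rib tops turned out about 14 mm high by touch, against 11 mm from the pictures. I placed the plates by touch, and no check failed.

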